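# Change the batch in the brush sanitising drawer

## Robot

A 6-joint arm with a two-finger parallel gripper is mounted at the origin on the work surface. World frame = base frame: x ahead of the robot, y to its left, z up, the work surface at z = 0. Lengths are in mm, angles in rad, forces in N, time in s.
With the tool pointing down it reaches from about 300 to 875 mm from the base axis. Payload 6.4 kg.
Tool frame: the origin (TCP) lies at the very end of the fingers, on their centre line; the grasp point (between the pads) lies bot.grip_point_offset behind it (bot.grip_point_offset is the distance from the TCP to the grasp point, in mm); z points along the fingers, y is the line along which they close (so a half turn about z gives the same grasp; the last joint's range is limited). The gripper opens to 85 mm and grips with 20 to 120 N. Pads are 22 mm wide; open, the fingers measure 114 mm over their backs; the gripper's body (76 mm by 85 mm) begins 54 mm behind the grasp point. The pads swing forward as they close: fully open they stand 13 mm farther back than shut.
Start: joints at [-1.424, 0.181, 1.607, -0, 1.354, -0.206], TCP at [198.694, -539.594, 191.888] pointing down, gripper open.
Joint ranges: [-2.99, 2.99], [-0.89, 2.07], [0.3, 2.58], [-1.14, 4.28], [0, 2.63], [-3.12, 3.12]. Speed limits (rad/s): [2.57, 2.57, 3.01, 3.14, 3.14, 3.14].

## Interface

Orientations are given as a rotation vector (axis times angle).
In Python, from station import bot, capture, camera_info gives the robot as it stands.
- The arm moves only by the shell command python3 -m handwheel 'ROWS'. ROWS is JSON, a list of rows, each an object of numbers: "grip": the closure, from -1 (fully open) to 1 (shut); "x", "y", "z": the shift along the world's x, y, z in units of 0.15 m (1.0 is 0.15 m); "rx", "ry", "rz": the turn, a rotation vector about the world's x, y, z in units of 360 degrees (1.0 is 360 degrees). In form: [{"grip": .., "x": .., "y": .., "z": .., "rx": .., "ry": .., "rz": ..}, ...]. A call has 1 to 12 rows; each row shifts and turns the commanded pose from where the row before left it; what a row does not reach is not made up. A row lasts 1/10 s, in which the tool goes at most 50 mm and 8.59 degrees, less where a joint would pass 70% of its speed; a pose out of reach is approached as far as the arm can. A call with a number of a shift or a turn outside -1 to 1 is refused whole. A call with a gripper value outside its range is refused whole. The fingers move at their own pace and stop on an object; the grip force is fixed at half the most. Time passes only in rows, so rows that do not move let the fingers close. It gives the time, the measured TCP pose, the force, the opening and the grip force at its end, in the units of the state.
- bot.state(): the state, without advancing time (a new reading comes with each control period).
- capture(name): name is "scene" or "top" or "wrist"; returns the picture (420x560x3 uint8, red, green, blue); there is no depth.
- camera_info(name): a dict with "vfov" (degrees; the focal length in pixels is half the picture's height over the tangent of half this angle, whatever the lens; pixels are square), "cx", "cy" (the principal point, pixels), "dist" ([k1, k2, p1, p2, k3] as OpenCV has them; the pictures are not rectified), "rvec" (rotation vector, rad) and "tvec" (3), from world to camera coordinates, as OpenCV has them; the wrist camera has in their place "hand_eye" (4x4, takes a point from camera to tool coordinates, whose origin is the TCP and whose axes are the flange's). Camera axes: x right, y down, z forward; pixel columns grow to the right and rows downward; lengths in mm; the calibration is good to about 2 mm. A picture is of the moment at which its call begins: read the wrist's pose just before it. camera_info takes no time and is no camera call.
- bot.hand_in(): hands the job in; it is judged then, once.
The state is a dict: "t": time; "joint_pos": joint angles; "joint_velocities": joint speeds; "joint_efforts": joint torques, N m; "position": TCP position; "tool_rot": TCP orientation; "force": force on the tool from outside, world axes, zero at the start; "moment": the same for the moment, N m; "width": opening from 0.0 (shut) to 1.0 (fully open); "grasp_force": force on a finger pad.
Only numpy, scipy, OpenCV 4.12 (cv2) and the standard library are available. Lean on these libraries where they do the work, as an engineer would, in place of code of your own. Each camera call takes 0.05 s, during which the arm holds its last target. There are 200 camera calls.

## Task

The long-handled brushes in the sanitising drawer are done. Turn the unit's rotary isolator off before opening anything, pull the drawer out to its stop, stand every long-handled brush bristle end up in the white pot, and lay every scrubbing brush from the rubber mat flat in the drawer's tray. Then push the drawer fully home and only after that turn the isolator back on; keep the pot standing on the worktop and leave the other laundry things where they are.

Things in the scene. Friction and masses are not known exactly. Their poses are not given: they have to be found in the camera images.
- unit: White sanitising unit fixed on the worktop, 280 x 280 mm, 88 mm high, flat top. Origin under its centre at worktop level; its front, with the drawer, faces its own -x (the robot). The isolator's grey box (64 x 74 mm, 26 mm high, its top 114 mm above the worktop) stands on the top at the front left. There is a clear window in the top.
- drawer (a joint): Drawer of the unit, m: 0 = fully home, 0.18 = out at its stop, sliding along the unit's -x. Over-centre sprung runner: below half travel it is drawn home, beyond half it is held at the stop, with up to 2 N; about 3 N moves it. Front panel 12 mm thick, 280 mm wide, from 12 to 72 mm above the worktop.
- drawer_handle (a point): Middle of the drawer's straight steel bar handle, 120 mm long, about 10 mm thick, parallel to the front panel (along the unit's y), horizontal, 54 mm above the worktop; its axis is 35 mm in front of the panel's face, with free space between.
- drawer_tray (a point): Centre mark of the tray's flat inner floor, 24 mm above the worktop, moving with the drawer; axes as the unit's. Inside, y runs from -115 to 115 mm and x from -100 mm (inner face of the front panel) to 110 mm; side walls 35 mm high. With the drawer at its stop x from -100 to 80 mm is clear of the unit; a thing in the tray must be under 45 mm high to go in.
- isolator (a joint): Rotary isolator handle, rad, about the vertical: 0 = on (bar front to back, white stripe to the rear, the unit's +x), 1.57 = off (bar across the unit, stripe to the left, the unit's +y); grows anticlockwise seen from above. Over-centre spring: past the middle it snaps on to the nearer end; about 0.2 N m turns it. Starts on.
- isolator_grip (a point): On the isolator handle's vertical axis, at mid height of its bar grip: the bar is 56 mm long, 14 mm thick, 30 mm high, from 15 mm below to 15 mm above this point; this point is 21 mm above the flat top of the isolator's grey box.
- long_brush1: Detail brush 180 mm long; wooden handle 14 mm wide (y), 14 mm thick (z); black bristles 12 mm high on the +z side over the last 40 mm, the head, 16 mm wide. Origin: mid length, underside; x runs from the foot (-90 mm) to the bristle head (+90 mm). Starts lying bristles up across the shut drawer's tray, head to either side, about 42 mm between brush axes. 45 g. May be absent.
- long_brush2: As long_brush1.
- long_brush3: As long_brush1.
- long_brush1_foot (a point): Middle of the plain handle end (foot) of long_brush1, 90 mm from its origin.
- long_brush2_foot (a point): Foot of long_brush2.
- long_brush3_foot (a point): Foot of long_brush3.
- scrub_brush1: Scrubbing brush: wooden block 92 mm long (x), 42 mm wide (y), 30 mm high in all, grey bristles beneath (lower 14 mm). Origin at the centre of its underside. At the start on the rubber mat, bristles down. 90 g. May be absent.
- scrub_brush2: As scrub_brush1.
- pot: White round ceramic utensil pot, open at the top, 110 mm across, 105 mm high, walls 5 mm, inner floor 6 mm above its underside; loose, about 0.7 kg. Origin at the centre of its underside, z up.
- mat: Dark rubber draining mat fixed on the worktop, 220 x 150 mm, 4 mm thick; origin under its centre.
- spray: Bystander: white spray bottle, 68 mm across, 200 mm high; origin at its underside.
- jar: Bystander: glass jar with metal lid, 84 mm across, 110 mm high; origin at its underside.
- dosing_cup: Bystander: small white dosing cup, 62 mm across, 50 mm high; origin at its underside.
- peg1: Bystander: wooden clothes peg, 72 mm long, lying down.
- peg2: Bystander: wooden clothes peg, 72 mm long, lying down.
- soap: Bystander: pale bar of soap, 80 x 52 x 26 mm.
Things that resemble listed ones, but are neither listed nor needed, are in the scene too. Leave any pink or turquoise look-alike of the scrub_brush2 alone. What is shaped like the pot but purple or red is not meant.

How it is judged (in metres and radians):
On the way, in this order (a step that is already met when the one before it is completed fails the run):
1. the isolator is turned off with the drawer still shut (value of joint isolator above 1.4 rad and value of joint drawer below 0.006 m), for 0.2 s.
2. the drawer is pulled out to its stop (value of joint drawer above 0.17 m and value of joint isolator above 1.4 rad), for 0.2 s.
3. every long brush stands in the pot and every scrubbing brush lies in the open drawer, in any order (z of long_brush1_foot in the frame of pot between 0 and 0.05 m and horizontal distance between each of long_brush1_foot, long_brush2_foot, long_brush3_foot and pot below 0.055 m and angle between each of long_brush1, long_brush2, long_brush3's own x axis and vertical below 0.85 rad and linear speed of each of long_brush1, long_brush2, long_brush3, scrub_brush1, scrub_brush2 below 0.03 m/s and z of long_brush2_foot in the frame of pot between 0 and 0.05 m and z of long_brush3_foot in the frame of pot between 0 and 0.05 m and x of scrub_brush1 in the frame of drawer_tray between -0.1 and 0.11 m and y of scrub_brush1 in the frame of drawer_tray between -0.11 and 0.11 m and z of scrub_brush1 in the frame of drawer_tray between -0.01 and 0.036 m and (angle between scrub_brush1's own z axis and vertical below 0.25 rad or angle between scrub_brush1's own z axis and vertical above 2.89 rad) and x of scrub_brush2 in the frame of drawer_tray between -0.1 and 0.11 m and y of scrub_brush2 in the frame of drawer_tray between -0.11 and 0.11 m and z of scrub_brush2 in the frame of drawer_tray between -0.01 and 0.036 m and (angle between scrub_brush2's own z axis and vertical below 0.25 rad or angle between scrub_brush2's own z axis and vertical above 2.89 rad) and value of joint drawer above 0.02 m), for 0.2 s.
4. the drawer is pushed fully home, isolator still off (all of step 1), for 0.2 s.
5. the isolator is turned on (value of joint isolator below 0.17 rad and value of joint drawer below 0.006 m), for 0.2 s.
At the end, for the whole second after the job is handed in: Isolator on (under 0.17 rad), drawer home (under 6 mm); long brushes bristle end up in the pot (foot under 50 mm above its underside, lean under 0.85 rad); scrubbing brushes flat (0.25 rad, either way up) on the drawer's tray; pot upright on the worktop (0.12 rad); all at rest (all of step 5 and z of long_brush1_foot in the frame of pot between 0 and 0.05 m and horizontal distance between each of long_brush1_foot, long_brush2_foot, long_brush3_foot and pot below 0.055 m and angle between each of long_brush1, long_brush2, long_brush3's own x axis and vertical below 0.85 rad and linear speed of each of long_brush1, long_brush2, long_brush3, scrub_brush1, scrub_brush2 below 0.03 m/s and z of long_brush2_foot in the frame of pot between 0 and 0.05 m and z of long_brush3_foot in the frame of pot between 0 and 0.05 m and x of scrub_brush1 in the frame of drawer_tray between -0.1 and 0.11 m and y of scrub_brush1 in the frame of drawer_tray between -0.11 and 0.11 m and z of scrub_brush1 in the frame of drawer_tray between -0.01 and 0.036 m and (angle between scrub_brush1's own z axis and vertical below 0.25 rad or angle between scrub_brush1's own z axis and vertical above 2.89 rad) and x of scrub_brush2 in the frame of drawer_tray between -0.1 and 0.11 m and y of scrub_brush2 in the frame of drawer_tray between -0.11 and 0.11 m and z of scrub_brush2 in the frame of drawer_tray between -0.01 and 0.036 m and (angle between scrub_brush2's own z axis and vertical below 0.25 rad or angle between scrub_brush2's own z axis and vertical above 2.89 rad) and angle between pot's own z axis and vertical below 0.12 rad and height (world z) of pot below 0.01 m); the robot touches nothing.
It fails at once if the drawer is open more than 20 mm while the isolator is not off (under 1.1 rad) (value of joint drawer above 0.02 m and value of joint isolator below 1.1 rad).
It fails at once if another laundry thing (spray bottle, jar, dosing cup, peg, soap) is moved more than 50 mm (distance of any of spray, jar, dosing_cup, peg1, peg2, soap from where it was at the start of the episode above 0.05 m).
Of long_brush1, long_brush2, long_brush3 only 2 to 3 are there at a start; the rules pass over those that are not, and their reading is None.
Of scrub_brush1, scrub_brush2 only 1 to 2 are there at a start; the rules pass over those that are not, and their reading is None.
At some moment in a run one of scrub_brush1, scrub_brush2, pot may be knocked a few centimetres aside while the robot is not near it.
Once in a run the grip may slacken for a moment while it holds something.
It also fails if it takes over 210 s, if anything falls off the work surface, if the arm or the gripper's body presses on something with over 40 N, if the wrist force passes 120 N, or if a joint passes its speed limit or range.

## Working session

There is one attempt and no reset: what is moved stays moved. The work goes in short steps, Python scripts to look and compute and a shell command to move; the robot and the scene stay as the last step left them, time stands still between calls to the robot, and variables do not carry over. Pictures are saved under pics/ and viewed, at most 14 in all, crops included, and the job is handed in when it is done.

```bash
mkdir -p pics; ls; cat > h.py <<'E'
import numpy as np,cv2
from station import bot,capture,camera_info
from scipy.spatial.transform import Rotation as R
def save(n,im,s=None):
    cv2.imwrite('pics/'+n+'.png',im[:,:,::-1])
def K(ci):
    f=210/np.tan(np.radians(ci['vfov'])/2); return np.array([[f,0,ci['cx']],[0,f,ci['cy']],[0,0,1.]])
def pose(name,st=None):
    """camera->world R,t"""
    ci=camera_info(name)
    if name!='wrist':
        Rc=R.from_rotvec(np.ravel(ci['rvec'])).as_matrix(); return Rc.T,-Rc.T@np.ravel(ci['tvec'])
    st=st or bot.state(); H=np.array(ci['hand_eye']); Rt=R.from_rotvec(st['tool_rot']).as_matrix()
    return Rt@H[:3,:3],Rt@H[:3,3]+np.array(st['position'])
def rays(name,px,st=None):
    ci=camera_info(name); u=cv2.undistortPoints(np.array(px,float).reshape(-1,1,2),K(ci),np.array(ci['dist'],float)).reshape(-1,2)
    Rw,t=pose(name,st); return t,(Rw@np.c_[u,np.ones(len(u))].T).T
def onplane(name,px,z,st=None):
    t,d=rays(name,px,st); return t+d*((z-t[2])/d[:,2])[:,None]
def tri(obs):
    """obs: list of (name,px,st) -> point, residual"""
    A=np.zeros((3,3));b=np.zeros(3);L=[]
    for n,p,s in obs:
        t,d=rays(n,[p],s);d=d[0]/np.linalg.norm(d[0]);M=np.eye(3)-np.outer(d,d);A+=M;b+=M@t;L.append((M,t))
    x=np.linalg.solve(A,b); return x,[np.linalg.norm(M@(x-t)) for M,t in L]
def project(name,P,st=None):
    ci=camera_info(name);Rw,t=pose(name,st)
    Rc=Rw.T;return cv2.projectPoints(np.array(P,float).reshape(-1,3),cv2.Rodrigues(Rc)[0],-Rc@t,K(ci),np.array(ci['dist'],float))[0].reshape(-1,2)
E
python3 - <<'E'
from h import *
for n in('scene','top'):
    save(n+'0',capture(n)); print(n,camera_info(n)['vfov'],pose(n)[1])
print(bot.state(),bot.grip_point_offset)
E
```

```text
pics
scene 45.73724485763885 [1186.33760904 -599.34455708 1144.19127594]
top 54.21299114551622 [ 432.0609454    -6.91354666 1268.46270526]
{'t': 0.1, 'joint_pos': array([-1.42429110e+00,  1.81462301e-01,  1.60790512e+00,  2.61753669e-05,
        1.35381573e+00, -2.06314027e-01]), 'joint_velocities': array([-0.00016728, -0.00036175, -0.003473  , -0.00192348,  0.00076051,
       -0.00105765]), 'joint_efforts': array([ 3.36184958e-04, -4.45875335e+01, -3.52238274e+01, -2.81754537e-04,
        4.17408737e-03,  7.01414990e-06]), 'position': array([ 198.62253977, -539.01000517,  191.07819765]), 'tool_rot': array([-3.09127275e+00, -5.51049530e-01, -1.14769334e-04]), 'force': array([-0.04866938, -0.60444404,  1.18922214]), 'moment': array([-0.05429684, -0.00872217,  0.02882929]), 'grasp_force': 0.0, 'width': 1.0050156704635005} 18.700000000000003
```

View pics/scene0.png

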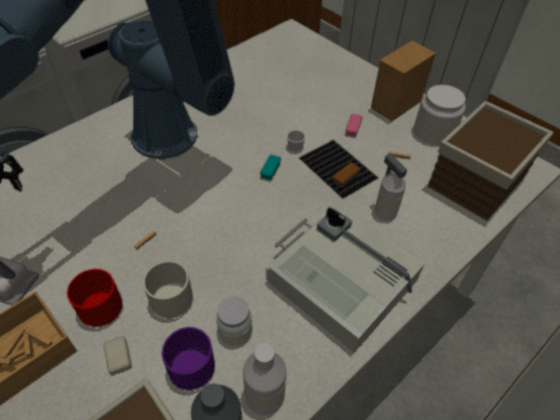

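View pics/top0.png

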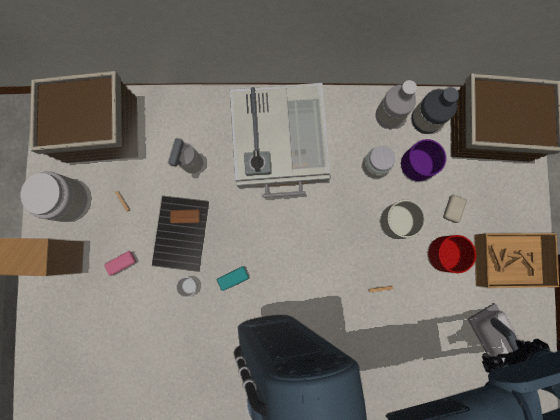

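The scene and top views show:
- The unit is at top px (281,133), with the isolator at (257,160) and the handle bar at (285,195).
- The pot is at (403,220) and the mat at (181,233), with one brown scrub brush at (185,216).
- The pink and turquoise look-alikes are at (120,263) and (233,278).

Next I'll enlarge the unit in both views.

```bash
python3 - <<'E'
import cv2,numpy as np
a=cv2.imread('pics/top0.png')[75:210,220:340];b=cv2.imread('pics/scene0.png')[200:350,260:430]
a=cv2.resize(a,None,fx=4.4,fy=4.4,interpolation=cv2.INTER_CUBIC)[:,:400+128]
b=cv2.resize(b,None,fx=4,fy=4,interpolation=cv2.INTER_CUBIC)
cv2.imwrite('pics/a.png',cv2.convertScaleAbs(a,alpha=1.3));cv2.imwrite('pics/b.png',cv2.convertScaleAbs(b,alpha=1.3))
E
```

```text
(no output)
```

View pics/a.png

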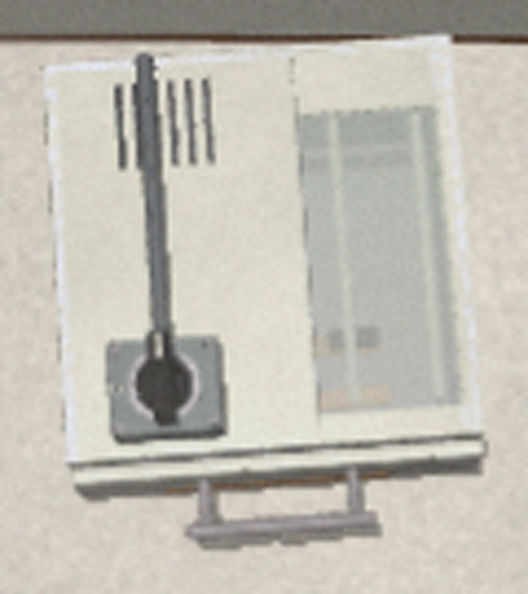

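View pics/b.png

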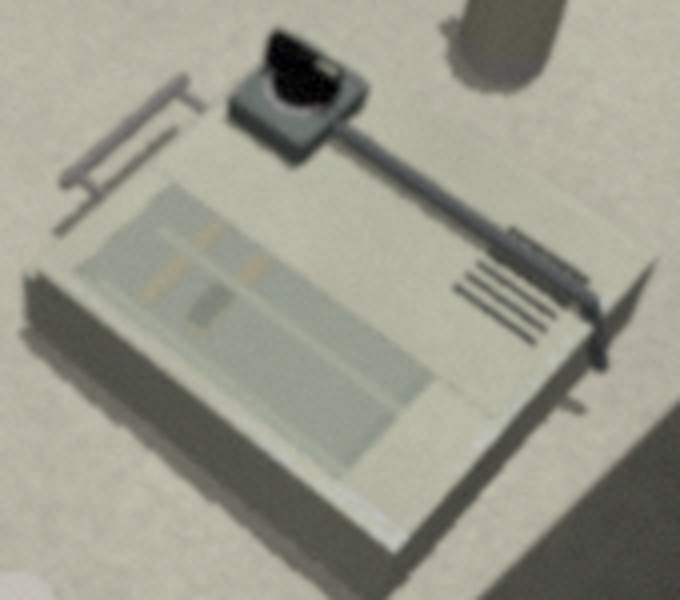

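The crops show the unit turned slightly. Its top corners in the top crop are at (46,68), (450,38), (483,437) and (72,463), the isolator centre is (164,385) with the stripe to the rear, and the handle bar runs (190,533) to (380,522). Two brushes show through the window.

```bash
python3 - <<'E'
from h import *
np.set_printoptions(precision=1,suppress=True)
A=lambda p:(p[0]/4.4+220-.4,p[1]/4.4+75-.4); B=lambda p:(p[0]/4+260-.4,p[1]/4+200-.4)
c=[A(p) for p in[(46,68),(450,38),(483,437),(72,463)]]
P=onplane('top',c,88); print(P,[np.linalg.norm(P[i]-P[(i+1)%4]) for i in range(4)],P.mean(0))
e=P[0]-P[3]+P[1]-P[2];yaw=np.arctan2(e[1],e[0]);e2=P[0]-P[1]+P[3]-P[2];print('yaw',np.degrees(yaw),np.degrees(np.arctan2(-e2[0],e2[1])))
for a,b in[((190,533),(65,182)),((380,522),(185,80))][:0]:pass
print('handle L',tri([('top',A((190,533)),None),('scene',B((185,80)),None)]),'R',tri([('top',A((380,522)),None),('scene',B((65,182)),None)]))
print('rear right',tri([('top',A((450,38)),None),('scene',B((397,550)),None)]))
print('frontright',tri([('top',A((483,437)),None),('scene',B((30,272)),None)]))
print('rear left',tri([('top',A((46,68)),None),('scene',B((655,260)),None)]))
c0=P.mean(0);ex=np.array([np.cos(yaw),np.sin(yaw),0]);ey=np.array([-ex[1],ex[0],0])
g=onplane('top',[A((164,387)),A((160,335)),A((168,422)),A((190,533)),A((380,522))],150)
g[3:]=onplane('top',[A((190,533)),A((380,522))],59)
for q in g: print(q,(q-c0)@ex,(q-c0)@ey)
# pot, mat, scrub, pegs
im=cv2.imread('pics/top0.png');hsv=cv2.cvtColor(im,cv2.COLOR_BGR2HSV)
m=cv2.inRange(hsv,(3,120,40),(15,255,200));m[:, :150]=0;m[:,220:]=0
cs=[x for x in cv2.findContours(m,0,2)[0] if cv2.contourArea(x)>100]
for x in cs:
    r=cv2.minAreaRect(x);print('scrub',r,onplane('top',cv2.boxPoints(r),34))
im=cv2.resize(im[185:260,340:480],None,fx=4,fy=4);cv2.imwrite('pics/p.png',im)
E
```

```text
[[ 925.9  169.5   88. ]
 [ 948.3 -107.7   88. ]
 [ 669.3 -128.    88. ]
 [ 650.3  145.2   88. ]] [np.float64(278.1923001754904), np.float64(279.76036018595033), np.float64(273.8550955683609), np.float64(276.662721948571)] [798.4  19.8  88. ]
yaw 4.596317797774789 4.308987001884996
handle L (array([609.1,  68. ,  47.7]), [np.float64(0.6201709551080855), np.float64(0.6201709551081471)]) R (array([618.4, -59.4,  53. ]), [np.float64(2.158541239788221), np.float64(2.158541239788209)])
rear right (array([ 950.6, -107.5,   84.1]), [np.float64(0.8106149319910869), np.float64(0.8106149319910306)])
frontright (array([ 670. , -131.2,   76.3]), [np.float64(2.570591909014382), np.float64(2.5705919090143756)])
rear left (array([929.3, 170. ,  76.9]), [np.float64(1.6048029850600132), np.float64(1.6048029850599062)])
[687.9  79.9 150. ] -105.35495270998693 68.8165344975152
[721.6  83.  150. ] -71.47875818300624 69.17563567202617
[665.4  77.  150. ] -128.06212323064108 67.75710264103644
[607.9  67.8  59. ] -186.09517436782804 63.178227236615086
[616.1 -60.8  59. ] -188.1673411851545 -65.68829517460375
scrub ((184.0, 216.0), (12.0, 28.0), 90.0) [[566.1 352.4  34. ]
 [566.7 266.2  34. ]
 [530.1 265.1  34. ]
 [529.4 351.   34. ]]
```

```bash
python3 -m handwheel '[{"z":0.25},{"x":0.167,"y":0.222,"z":0.05,"rz":-0.0024},{"x":0.167,"y":0.222,"z":0.05,"rz":-0.0024},{"x":0.167,"y":0.222,"z":0.05,"rz":-0.0024},{"x":0.167,"y":0.222,"z":0.05,"rz":-0.0024},{"x":0.167,"y":0.222,"z":0.05,"rz":-0.0024},{"x":0.167,"y":0.222,"z":0.05,"rz":-0.0024},{"x":0.167,"y":0.222,"z":0.05,"rz":-0.0024},{"x":0.167,"y":0.222,"z":0.05,"rz":-0.0024},{"x":0.167,"y":0.222,"rz":-0.0024},{"x":0.167,"y":0.222,"rz":-0.0024},{"x":0.167,"y":0.222,"rz":-0.0024}]'
python3 -m handwheel '[{"x":0.167,"y":0.222,"rz":-0.0024},{"x":0.167,"y":0.222,"rz":-0.0024},{"x":0.167,"y":0.222,"rz":-0.0024},{"x":0.167,"y":0.222,"rz":-0.0024},{"x":0.167,"y":0.222,"rz":-0.0024},{"x":0.167,"y":0.222,"rz":-0.0024},{"x":0.167,"y":0.222,"rz":-0.0024},{}]'
python3 - <<'E'
from h import *
st=bot.state();save('w1',capture('wrist'));print(st['position'],st['tool_rot'],st['joint_pos'],pose('wrist',st))
print(project('wrist',[(693.5,80,150),(607.9,67.8,59),(616.1,-60.8,59)],st))
E
```

```text
[ 198.62253977 -539.01000517  191.07819765] [-3.09127275e+00 -5.51049530e-01 -1.14769334e-04] [-1.42429110e+00  1.81462301e-01  1.60790512e+00  2.61753669e-05
  1.35381573e+00 -2.06314027e-01] (array([[ 0.34534305, -0.90407496, -0.25176704],
       [-0.93847525, -0.33312381, -0.09106439],
       [-0.00154056,  0.26772559, -0.96349397]]), array([ 263.22604684, -515.85525886,  374.27680227]))
[[-12721.3090185  -20312.59971855]
 [  -914.49073893  -1438.70016114]
 [  -446.45020299  -1114.9702842 ]]schema error: expected keys grip, x, y, z, rx, ry, rz
schema error: expected keys grip, x, y, z, rx, ry, rz
```

View pics/w1.png

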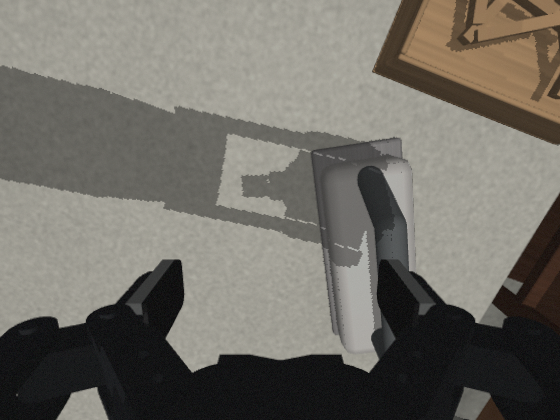

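The command was refused because every row needs all the keys. The picture shows only an iron below the start pose, so I'll retype the rows in full.

```bash
python3 -m handwheel '[{"grip":-1,"x":0,"y":0,"z":0.25,"rx":0,"ry":0,"rz":0},{"grip":-1,"x":0.2,"y":0.26,"z":0.05,"rx":0,"ry":0,"rz":-0.003},{"grip":-1,"x":0.2,"y":0.26,"z":0.05,"rx":0,"ry":0,"rz":-0.003},{"grip":-1,"x":0.2,"y":0.26,"z":0.05,"rx":0,"ry":0,"rz":-0.003},{"grip":-1,"x":0.2,"y":0.26,"z":0.05,"rx":0,"ry":0,"rz":-0.003},{"grip":-1,"x":0.2,"y":0.26,"z":0.05,"rx":0,"ry":0,"rz":-0.003},{"grip":-1,"x":0.2,"y":0.26,"z":0.05,"rx":0,"ry":0,"rz":-0.003},{"grip":-1,"x":0.2,"y":0.26,"z":0.05,"rx":0,"ry":0,"rz":-0.003},{"grip":-1,"x":0.2,"y":0.26,"z":0.05,"rx":0,"ry":0,"rz":-0.003},{"grip":-1,"x":0.2,"y":0.26,"z":0,"rx":0,"ry":0,"rz":-0.003},{"grip":-1,"x":0.2,"y":0.26,"z":0,"rx":0,"ry":0,"rz":-0.003},{"grip":-1,"x":0.2,"y":0.26,"z":0,"rx":0,"ry":0,"rz":-0.003}]'
python3 -m handwheel '[{"grip":-1,"x":0.2,"y":0.26,"z":0,"rx":0,"ry":0,"rz":-0.003},{"grip":-1,"x":0.2,"y":0.26,"z":0,"rx":0,"ry":0,"rz":-0.003},{"grip":-1,"x":0.2,"y":0.26,"z":0,"rx":0,"ry":0,"rz":-0.003},{"grip":-1,"x":0.2,"y":0.26,"z":0,"rx":0,"ry":0,"rz":-0.003},{"grip":-1,"x":0,"y":0,"z":0,"rx":0,"ry":0,"rz":0}]'
python3 - <<'E'
from h import *
st=bot.state();save('w2',capture('wrist'));print(st['position'],st['tool_rot'],st['joint_pos'])
print(project('wrist',[(693.5,80,150),(607.9,67.8,59),(616.1,-60.8,59)],st))
E
```

```text
t: 1.35
position: [529.5, -108.7, 289.4]
tool_rot: [3.133, 0.227, 0.0]
force: [0.5, -0.6, 0.4]
width: 0.996
grasp_force: 0.0
t: 1.85
position: [650.2, 50.7, 287.2]
tool_rot: [-3.137, -0.118, 0.003]
force: [-0.9, -0.7, -0.7]
width: 1.002
grasp_force: 0.0
[650.23235031  50.67811517 287.24334143] [-3.13721112e+00 -1.17945844e-01  2.80387705e-03] [-0.10488865  0.29606107  1.27763849  0.00188839  1.56996848  1.39074802]
[[253.49649305 142.772786  ]
 [264.98240572 204.55347702]
 [363.34406642 205.67563375]]
```

View pics/w2.png

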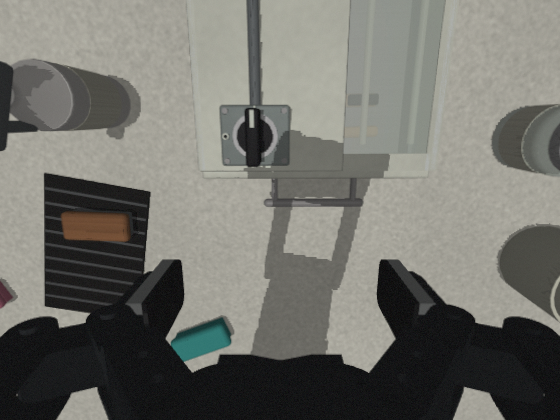

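The wrist view shows the isolator bar at (253,109) to (253,164) and the handle at (267,202) to (361,202), in line with the top view. I'll cross-check the heights.

```bash
python3 - <<'E'
from h import *
np.set_printoptions(precision=1,suppress=True)
st=bot.state()
A=lambda p:(p[0]/4.4+220-.4,p[1]/4.4+75-.4)
print(onplane('wrist',[(252.5,109),(253,166),(253,136)],150,st), onplane('wrist',[(267,202),(361,202)],54,st))
print(onplane('wrist',[(220,105),(289,105),(289,166),(221,166)],114,st))
print('mid grip tri',tri([('wrist',(253,136),st),('top',A((164,380)),None)]),tri([('wrist',(252.5,109),st),('top',A((160,333)),None)]))
print('handle',tri([('wrist',(267,202),st),('top',A((190,533)),None)]),tri([('wrist',(361,202),st),('top',A((378,522)),None)]))
im=capture('wrist');hsv=cv2.cvtColor(im,cv2.COLOR_RGB2HSV);m=(hsv[:,:,2]<45).astype(np.uint8);m[:100]=0;m[170:]=0;m[:,:230]=0;m[:,275:]=0
m=cv2.morphologyEx(m,cv2.MORPH_OPEN,np.ones((3,3)))
for y in(112,118,125,130,136,142,150,156,160,163,165,168):
    x=np.where(m[y])[0];print(y,x.min() if len(x) else None,x.max() if len(x) else None)
E
```

```text
[[723.4  79.7 150. ]
 [669.7  76.6 150. ]
 [698.6  78.  150. ]] [[608.9  62.6  54. ]
 [618.1 -61.4  54. ]]
[[725.4 116.8 114. ]
 [730.8  44.9 114. ]
 [667.2  39.7 114. ]
 [661.7 114.3 114. ]]
mid grip tri (array([697.3,  80.6, 128.8]), [np.float64(0.9724934461453554), np.float64(0.9724934461453385)]) (array([723.4,  81.5, 147.9]), [np.float64(1.6182354692427634), np.float64(1.6182354692427792)])
handle (array([608.8,  65.4,  54.7]), [np.float64(2.740944706960394), np.float64(2.7409447069604287)]) (array([617.5, -60.6,  53.7]), [np.float64(1.0550303654671114), np.float64(1.0550303654670696)])
112 242 257
118 243 258
125 238 266
130 235 268
136 235 268
142 237 267
150 243 260
156 244 258
160 244 257
163 244 255
165 None None
168 None None
```

```bash
python3 -m handwheel '[{"grip":-1,"x":0.15,"y":0.095,"z":-0.05,"rx":0,"ry":0,"rz":0},{"grip":-1,"x":0.155,"y":0.095,"z":-0.1,"rx":0,"ry":0,"rz":0},{"grip":-1,"x":0,"y":0,"z":-0.2,"rx":0,"ry":0,"rz":0},{"grip":-1,"x":0,"y":0,"z":-0.2,"rx":0,"ry":0,"rz":0},{"grip":-1,"x":0,"y":0,"z":-0.2,"rx":0,"ry":0,"rz":0},{"grip":-1,"x":0,"y":0,"z":-0.2,"rx":0,"ry":0,"rz":0},{"grip":-1,"x":0,"y":0,"z":-0.13,"rx":0,"ry":0,"rz":0},{"grip":-1,"x":0,"y":0,"z":0,"rx":0,"ry":0,"rz":0}]'
python3 -m handwheel '[{"grip":1,"x":0,"y":0,"z":0,"rx":0,"ry":0,"rz":0},{"grip":1,"x":0,"y":0,"z":0,"rx":0,"ry":0,"rz":0},{"grip":1,"x":0,"y":0,"z":0,"rx":0,"ry":0,"rz":0},{"grip":1,"x":0,"y":0,"z":0,"rx":0,"ry":0,"rz":0},{"grip":1,"x":0,"y":0,"z":0,"rx":0,"ry":0,"rz":0},{"grip":1,"x":0,"y":0,"z":0,"rx":0,"ry":0,"rz":0},{"grip":1,"x":0,"y":0,"z":0,"rx":0,"ry":0,"rz":0},{"grip":1,"x":0,"y":0,"z":0,"rx":0,"ry":0,"rz":0}]'
```

```text
t: 2.75
position: [691.3, 72.2, 123.6]
tool_rot: [-3.139, -0.107, 0.011]
force: [-0.8, -0.3, 0.0]
width: 1.004
grasp_force: 0.0
t: 3.55
position: [694.4, 74.0, 127.3]
tool_rot: [-3.14, -0.11, 0.0]
force: [-0.1, -0.8, -0.0]
width: -0.004
grasp_force: 0.0
```

```bash
python3 - <<'E'
from h import *
st=bot.state();im=np.hstack([capture('wrist')[100:],capture('top')[75:395,180:420]]);save('w3',im);print(st['position'],st['tool_rot'],st['joint_pos'],st['width'],st['grasp_force'],im.shape)
E
```

```text
[694.39876217  73.97987734 127.31872652] [-3.13961654e+00 -1.10130708e-01  1.98817873e-04] [-6.33782029e-02  5.03989403e-01  1.31966917e+00  3.35368390e-05
  1.31806448e+00  1.43728297e+00] -0.00414250263368789 0.0 (320, 800, 3)
```

View pics/w3.png

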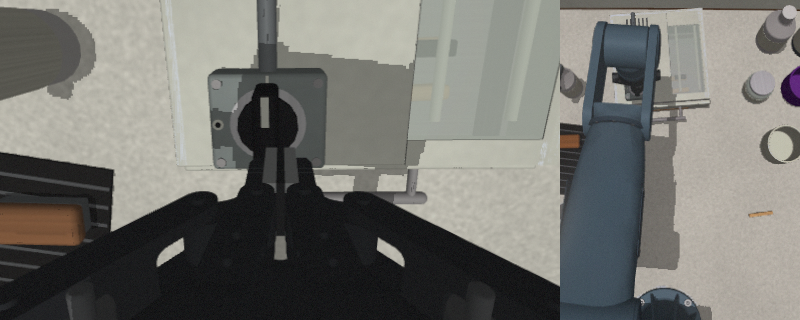

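The picture shows the shut fingers standing in front of the bar and missing it. I'll check where the TCP should project.

```bash
python3 - <<'E'
from h import *
np.set_printoptions(precision=1,suppress=True)
st=bot.state();ci=camera_info('wrist');print(np.array(ci['hand_eye']),ci['vfov'],ci['cx'],ci['cy'],ci['dist'])
p=st['position'];print(project('wrist',[p,p+[0,0,20],p+[0,0,40],[696,79,150],[724,81,150],[668,77,150]],st))
print(project('scene',[p]))
im=capture('wrist');save('w4',cv2.convertScaleAbs(cv2.resize(im[150:420,150:410],None,fx=2.2,fy=2.2),alpha=2.2))
save('s4',cv2.convertScaleAbs(cv2.resize(capture('scene')[150:300,240:440],None,fx=4,fy=4),alpha=1.5))
E
```

```text
[[  -0.    -1.    -0.3   68.7]
 [   1.    -0.    -0.     0.1]
 [  -0.    -0.3    1.  -183.2]
 [   0.     0.     0.     1. ]] 65.7826356466783 280.08243142728185 208.39213641187513 [0. 0. 0. 0. 0.]
[[280.  236.9]
 [280.  250. ]
 [280.  266.3]
 [270.7 248.6]
 [270.2 197.2]
 [271.1 295.8]]
[[332.5 218.3]]
```

View pics/w4.png

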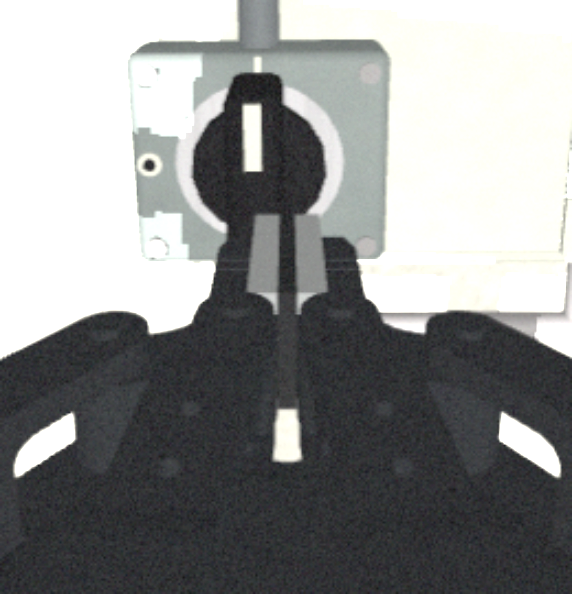

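The wrist crop shows the pads at (265–310,215) with the bar ahead of and below them. The scene view should settle it.

View pics/s4.png

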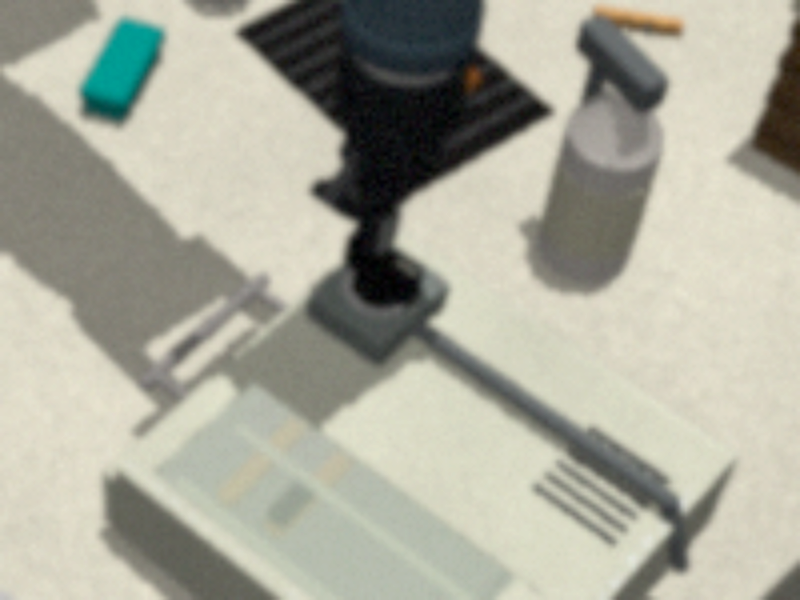

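```bash
python3 - <<'E'
from h import *
np.set_printoptions(precision=1,suppress=True)
st=bot.state();print(st['position'])
W=lambda p:(p[0]/2.2+150-.3,p[1]/2.2+150-.3)
A=lambda p:(p[0]/4.4+220-.4,p[1]/4.4+75-.4)
pts=[(131,45),(386,42),(388,259),(142,259)]
for z in(114,124):print(z,onplane('wrist',[W(p) for p in pts],z,st))
for w,a in zip(pts,[(107,342),(222,337),(228,432),(115,441)]):print('box',tri([('wrist',W(w),st),('top',A(a),None)]))
print('dial centre',tri([('wrist',W((260,160)),st),('top',A((164,387)),None)]))
print('bar rear',tri([('wrist',W((255,75)),st),('top',A((160,335)),None)]))
print('tip by plane',onplane('wrist',[W((265,215)),W((310,215))],127,st),onplane('wrist',[W((265,215)),W((310,215))],150,st))
E
```

```text
[694.4  73.9 127.3]
114 [[729.5 119.5 114. ]
 [735.3  49.3 114. ]
 [670.2  41.7 114. ]
 [665.  115.4 114. ]]
124 [[731.2 117.4 124. ]
 [736.7  50.8 124. ]
 [674.9  43.6 124. ]
 [670.  113.6 124. ]]
box (array([728.2, 121.3, 105.9]), [np.float64(0.1766720736203412), np.float64(0.17667207362028142)])
box (array([733.4,  46.4,  98.8]), [np.float64(0.6504729195166101), np.float64(0.6504729195166873)])
box (array([667.6,  40.7, 108.5]), [np.float64(0.05265700594799342), np.float64(0.05265700594798818)])
box (array([661.6, 115.7, 107.2]), [np.float64(0.937488633657007), np.float64(0.9374886336569538)])
dial centre (array([697.2,  82.5, 109.7]), [np.float64(0.5099899193694126), np.float64(0.5099899193694629)])
bar rear (array([726.8,  84.4, 130.3]), [np.float64(0.11790256811093892), np.float64(0.11790256811098936)])
tip by plane [[687.1  79.4 127. ]
 [688.   67.  127. ]] [[696.6  79.3 150. ]
 [697.4  68.5 150. ]]
```

Two things came out of this. The bar is centred near (696,82), and I'd aimed at y=74 because the arm hadn't settled when I took that picture. The tips also look about 20 mm higher than assumed. I'll lift, open, shift 8 mm to the left, go to a TCP height of about 116 and close again.

```bash
python3 -m handwheel '[{"grip":1,"x":0,"y":0,"z":0.1,"rx":0,"ry":0,"rz":0},{"grip":-1,"x":0,"y":0,"z":0.1,"rx":0,"ry":0,"rz":0},{"grip":-1,"x":0.01,"y":0.053,"z":0,"rx":0,"ry":0,"rz":0},{"grip":-1,"x":0,"y":0,"z":0,"rx":0,"ry":0,"rz":0},{"grip":-1,"x":0,"y":0,"z":0,"rx":0,"ry":0,"rz":0},{"grip":-1,"x":0,"y":0,"z":0,"rx":0,"ry":0,"rz":0},{"grip":-1,"x":0,"y":0,"z":-0.1,"rx":0,"ry":0,"rz":0},{"grip":-1,"x":0,"y":0,"z":-0.1,"rx":0,"ry":0,"rz":0},{"grip":-1,"x":0,"y":0,"z":-0.04,"rx":0,"ry":0,"rz":0},{"grip":-1,"x":0,"y":0,"z":-0.04,"rx":0,"ry":0,"rz":0},{"grip":-1,"x":0,"y":0,"z":0,"rx":0,"ry":0,"rz":0},{"grip":-1,"x":0,"y":0,"z":0,"rx":0,"ry":0,"rz":0}]'
python3 -m handwheel '[{"grip":1,"x":0,"y":0,"z":0,"rx":0,"ry":0,"rz":0},{"grip":1,"x":0,"y":0,"z":0,"rx":0,"ry":0,"rz":0},{"grip":1,"x":0,"y":0,"z":0,"rx":0,"ry":0,"rz":0},{"grip":1,"x":0,"y":0,"z":0,"rx":0,"ry":0,"rz":0},{"grip":1,"x":0,"y":0,"z":0,"rx":0,"ry":0,"rz":0},{"grip":1,"x":0,"y":0,"z":0,"rx":0,"ry":0,"rz":0},{"grip":1,"x":0,"y":0,"z":0,"rx":0,"ry":0,"rz":0},{"grip":1,"x":0,"y":0,"z":0,"rx":0,"ry":0,"rz":0}]'
```

```text
t: 4.95
position: [696.1, 81.8, 115.4]
tool_rot: [-3.14, -0.11, -0.0]
force: [-0.6, 0.2, -0.1]
width: 0.999
grasp_force: 0.0
t: 5.75
position: [695.9, 81.9, 115.4]
tool_rot: [-3.14, -0.11, 0.0]
force: [-0.5, 0.2, 0.8]
width: -0.002
grasp_force: 0.0
```

The fingers still closed on nothing. I'll measure where the real tips are: raise the shut fingers over the plain light top and read their silhouette.

```bash
python3 -m handwheel '[{"grip":1,"x":0,"y":0,"z":0.2,"rx":0,"ry":0,"rz":0},{"grip":1,"x":0,"y":0,"z":0.2,"rx":0,"ry":0,"rz":0},{"grip":1,"x":0,"y":-0.2,"z":0.2,"rx":0,"ry":0,"rz":0},{"grip":1,"x":0.1,"y":-0.2,"z":0,"rx":0,"ry":0,"rz":0},{"grip":1,"x":0,"y":0,"z":0,"rx":0,"ry":0,"rz":0},{"grip":1,"x":0,"y":0,"z":0,"rx":0,"ry":0,"rz":0},{"grip":1,"x":0,"y":0,"z":0,"rx":0,"ry":0,"rz":0},{"grip":1,"x":0,"y":0,"z":0,"rx":0,"ry":0,"rz":0}]'
python3 - <<'E'
from h import *
np.set_printoptions(precision=1,suppress=True)
st=bot.state();p=st['position'];im=capture('wrist');sc=capture('scene')
print(p,project('wrist',[p,p+[0,0,18.7]],st),project('scene',[p,p+[0,0,30]]))
c=project('scene',[p])[0].astype(int)
a=cv2.resize(im[170:330,200:360],None,fx=2.5,fy=2.5);b=cv2.resize(sc[c[1]-60:c[1]+40,c[0]-50:c[0]+50],None,fx=4,fy=4,interpolation=cv2.INTER_CUBIC)
cv2.circle(b,(200,240),3,(255,0,0),-1)
q=project('wrist',[p],st)[0];cv2.circle(a,tuple(((q-[200,170])*2.5).astype(int)),3,(255,0,0),-1)
save('w5',np.hstack([cv2.convertScaleAbs(a,alpha=1.8),cv2.convertScaleAbs(b,alpha=1.8)]))
E
```

```text
t: 6.55
position: [710.4, 23.0, 204.7]
tool_rot: [-3.139, -0.112, 0.002]
force: [0.5, 0.4, -0.5]
width: 0.003
grasp_force: 0.0
[710.4  23.  204.7] [[280.  236.9]
 [280.  249.1]] [[326.1 213.2]
 [327.2 205.2]]
```

View pics/w5.png

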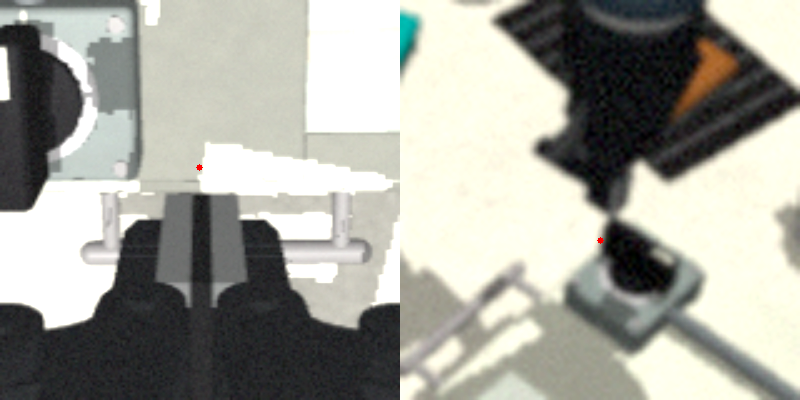

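The reported TCP (red dot) lies beyond the real finger ends in both views. I'll triangulate the tip.

```bash
python3 - <<'E'
from h import *
np.set_printoptions(precision=1,suppress=True)
st=bot.state();print(st['position'],st['joint_pos'])
t=('wrist',(280,247.3),st)
for s in[(329,206.2),(328,206.2),(329,205),(329,207)]:print(tri([t,('scene',s,None)]))
# bar now in settled wrist view: rear top-right corner etc
W=lambda p:(p[0]/2.5+200-.3,p[1]/2.5+170-.3)
for z in(110,120,130,140,150,160):print(z,onplane('wrist',[W((8,48)),W((8,98)),W((40,210)),W((135,180)),W((85,95))],z,st)[:, :2].ravel())
E
```

```text
[710.6  22.8 205. ] [-0.1  0.5  1.2  0.   1.5  1.4]
(array([716.1,  23.2, 235.6]), [np.float64(0.36321022030766564), np.float64(0.363210220307885)])
(array([714.2,  23. , 233.2]), [np.float64(1.217317483707336), np.float64(1.217317483707146)])
(array([716.7,  23.1, 239.5]), [np.float64(1.3565376261035866), np.float64(1.356537626103611)])
(array([715.8,  23.2, 233.1]), [np.float64(0.30191055950322127), np.float64(0.30191055950325985)])
110 [714.7  90.7 696.5  90.6 654.3  78.5 668.6  44.  699.6  63.3]
120 [717.   88.4 699.5  88.3 658.8  76.6 672.6  43.4 702.5  62. ]
130 [719.4  86.2 702.5  86.  663.3  74.8 676.6  42.8 705.3  60.8]
140 [721.7  83.9 705.5  83.8 667.8  73.  680.5  42.3 708.2  59.5]
150 [724.   81.6 708.4  81.5 672.3  71.1 684.5  41.7 711.1  58.2]
160 [726.3  79.4 711.4  79.3 676.8  69.3 688.5  41.1 713.9  56.9]
```

The real tips sit about 30 mm above the reported TCP, so I'll allow for that and return to the isolator with the TCP at about 102.

```bash
python3 -m handwheel '[{"grip":-1,"x":-0.1,"y":0.2,"z":0,"rx":0,"ry":0,"rz":0},{"grip":-1,"x":0,"y":0.2,"z":0,"rx":0,"ry":0,"rz":0},{"grip":-1,"x":0,"y":0,"z":0,"rx":0,"ry":0,"rz":0},{"grip":-1,"x":0,"y":0,"z":-0.2,"rx":0,"ry":0,"rz":0},{"grip":-1,"x":0,"y":0,"z":-0.2,"rx":0,"ry":0,"rz":0},{"grip":-1,"x":0,"y":0,"z":-0.15,"rx":0,"ry":0,"rz":0},{"grip":-1,"x":0,"y":0,"z":-0.05,"rx":0,"ry":0,"rz":0},{"grip":-1,"x":0,"y":0,"z":-0.05,"rx":0,"ry":0,"rz":0},{"grip":-1,"x":0,"y":0,"z":-0.04,"rx":0,"ry":0,"rz":0},{"grip":-1,"x":0,"y":0,"z":0,"rx":0,"ry":0,"rz":0},{"grip":-1,"x":0,"y":0,"z":0,"rx":0,"ry":0,"rz":0}]'
python3 -m handwheel '[{"grip":1,"x":0,"y":0,"z":0,"rx":0,"ry":0,"rz":0},{"grip":1,"x":0,"y":0,"z":0,"rx":0,"ry":0,"rz":0},{"grip":1,"x":0,"y":0,"z":0,"rx":0,"ry":0,"rz":0},{"grip":1,"x":0,"y":0,"z":0,"rx":0,"ry":0,"rz":0},{"grip":1,"x":0,"y":0,"z":0,"rx":0,"ry":0,"rz":0},{"grip":1,"x":0,"y":0,"z":0,"rx":0,"ry":0,"rz":0},{"grip":1,"x":0,"y":0,"z":0,"rx":0,"ry":0,"rz":0},{"grip":1,"x":0,"y":0,"z":0,"rx":0,"ry":0,"rz":0}]'
```

```text
t: 7.75
position: [696.6, 81.8, 102.9]
tool_rot: [3.139, 0.11, 0.002]
force: [-0.2, 0.3, -0.0]
width: 1.001
grasp_force: 0.0
t: 8.55
position: [696.0, 82.0, 102.2]
tool_rot: [-3.14, -0.11, -0.0]
force: [-1.7, 0.8, 3.9]
width: 0.143
grasp_force: 60.3
```

It's gripped, at 60 N with a 12 mm opening. Now a 90° anticlockwise turn.

```bash
python3 -m handwheel '[{"grip":1,"x":0,"y":0,"z":0,"rx":0,"ry":0,"rz":0.0215},{"grip":1,"x":0,"y":0,"z":0,"rx":0,"ry":0,"rz":0.0215},{"grip":1,"x":0,"y":0,"z":0,"rx":0,"ry":0,"rz":0.0215},{"grip":1,"x":0,"y":0,"z":0,"rx":0,"ry":0,"rz":0.0215},{"grip":1,"x":0,"y":0,"z":0,"rx":0,"ry":0,"rz":0.0215},{"grip":1,"x":0,"y":0,"z":0,"rx":0,"ry":0,"rz":0.0215},{"grip":1,"x":0,"y":0,"z":0,"rx":0,"ry":0,"rz":0.0215},{"grip":1,"x":0,"y":0,"z":0,"rx":0,"ry":0,"rz":0.0215},{"grip":1,"x":0,"y":0,"z":0,"rx":0,"ry":0,"rz":0.0215},{"grip":1,"x":0,"y":0,"z":0,"rx":0,"ry":0,"rz":0.0215},{"grip":1,"x":0,"y":0,"z":0,"rx":0,"ry":0,"rz":0.0215},{"grip":1,"x":0,"y":0,"z":0,"rx":0,"ry":0,"rz":0.0135}]'
python3 -m handwheel '[{"grip":1,"x":0,"y":0,"z":0,"rx":0,"ry":0,"rz":0},{"grip":1,"x":0,"y":0,"z":0,"rx":0,"ry":0,"rz":0},{"grip":1,"x":0,"y":0,"z":0,"rx":0,"ry":0,"rz":0}]'
```

```text
t: 9.75
position: [697.5, 80.7, 102.3]
tool_rot: [2.135, 2.3, 0.002]
force: [4.6, -2.7, -1.5]
width: 0.138
grasp_force: 61.8
t: 10.05
position: [697.5, 80.6, 102.2]
tool_rot: [2.142, 2.294, 0.002]
force: [4.8, -2.7, -1.0]
width: 0.139
grasp_force: 61.7
```

Turned by 90°. Release, rise and go over the drawer handle with a 26 mm opening, then check the wrist picture numerically before descending.

```bash
python3 -m handwheel '[{"grip":-1,"x":0,"y":0,"z":0,"rx":0,"ry":0,"rz":0},{"grip":-1,"x":0,"y":0,"z":0,"rx":0,"ry":0,"rz":0},{"grip":-1,"x":0,"y":0,"z":0,"rx":0,"ry":0,"rz":0},{"grip":-1,"x":0,"y":0,"z":0.2,"rx":0,"ry":0,"rz":0},{"grip":-1,"x":0,"y":0,"z":0.2,"rx":0,"ry":0,"rz":0},{"grip":-1,"x":0,"y":0,"z":0.2,"rx":0,"ry":0,"rz":0},{"grip":0.4,"x":-0.18,"y":-0.2,"z":0.1,"rx":0,"ry":0,"rz":0.001},{"grip":0.4,"x":-0.18,"y":-0.22,"z":0,"rx":0,"ry":0,"rz":0},{"grip":0.4,"x":-0.183,"y":-0.227,"z":0,"rx":0,"ry":0,"rz":0},{"grip":0.4,"x":0,"y":0,"z":0,"rx":0,"ry":0,"rz":0},{"grip":0.4,"x":0,"y":0,"z":0,"rx":0,"ry":0,"rz":0},{"grip":0.4,"x":0,"y":0,"z":0,"rx":0,"ry":0,"rz":0}]'
python3 - <<'E'
from h import *
np.set_printoptions(precision=1,suppress=True)
st=bot.state();p=st['position'];im=capture('wrist');tp=capture('top')
print(p,st['tool_rot'],st['width'],project('wrist',[(616,-40,54),(612,20,54),(609,63,54),p,(696,82,150)],st))
hh=project('wrist',[(613,3,54)],st)[0]
a=cv2.resize(im,None,fx=.95,fy=.95);b=cv2.resize(tp[75:215,200:340],None,fx=1.9,fy=1.9)
for q in project('wrist',[(618,-60,54),(609,63,54),p+[0,0,30]],st):cv2.circle(a,tuple((q*.95).astype(int)),2,(255,0,0),-1)
c=np.zeros((a.shape[0],b.shape[1],3),np.uint8);c[:b.shape[0]]=b
save('w6',cv2.convertScaleAbs(np.hstack([a,c])[:, :800],alpha=1.5))
E
```

```text
t: 11.25
position: [615.0, -14.6, 207.1]
tool_rot: [2.135, 2.305, 0.001]
force: [0.0, 0.3, -0.9]
width: 0.302
grasp_force: 0.0
[615.  -14.6 207.1] [2.1 2.3 0. ] 0.30190638915264467 [[278.3 208.1]
 [278.8 151.5]
 [279.  107.3]
 [278.6 235.4]
 [406.4  83.9]]
```

View pics/w6.png

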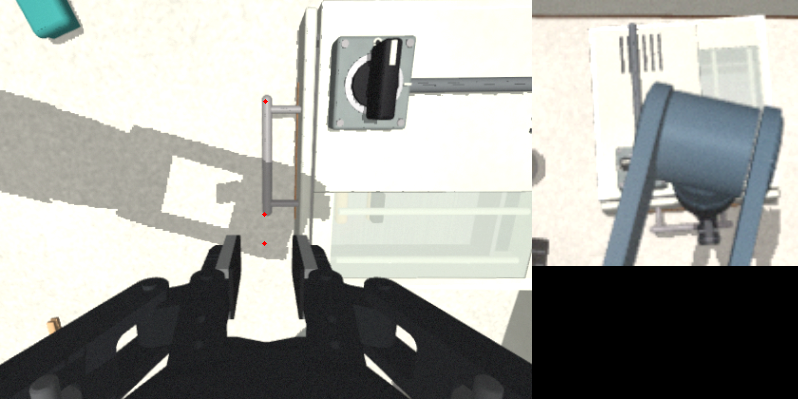

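The isolator is off, with the stripe to the left. The handle at column 267 lines up with the finger centre at 265 to within 2 px. I'll descend and grip it.

```bash
python3 -m handwheel '[{"grip":0.4,"x":0.01,"y":0,"z":-0.2,"rx":0,"ry":0,"rz":0},{"grip":0.4,"x":0,"y":0,"z":-0.2,"rx":0,"ry":0,"rz":0},{"grip":0.4,"x":0,"y":0,"z":-0.2,"rx":0,"ry":0,"rz":0},{"grip":0.4,"x":0,"y":0,"z":-0.2,"rx":0,"ry":0,"rz":0},{"grip":0.4,"x":0,"y":0,"z":-0.15,"rx":0,"ry":0,"rz":0},{"grip":0.4,"x":0,"y":0,"z":-0.1,"rx":0,"ry":0,"rz":0},{"grip":0.4,"x":0,"y":0,"z":-0.05,"rx":0,"ry":0,"rz":0},{"grip":0.4,"x":0,"y":0,"z":0,"rx":0,"ry":0,"rz":0}]'
python3 -m handwheel '[{"grip":0.4,"x":0,"y":0,"z":-0.1,"rx":0,"ry":0,"rz":0},{"grip":0.4,"x":0,"y":0,"z":-0.1,"rx":0,"ry":0,"rz":0},{"grip":0.4,"x":0,"y":0,"z":-0.03,"rx":0,"ry":0,"rz":0},{"grip":0.4,"x":0,"y":0,"z":0,"rx":0,"ry":0,"rz":0},{"grip":1,"x":0,"y":0,"z":0,"rx":0,"ry":0,"rz":0},{"grip":1,"x":0,"y":0,"z":0,"rx":0,"ry":0,"rz":0},{"grip":1,"x":0,"y":0,"z":0,"rx":0,"ry":0,"rz":0},{"grip":1,"x":0,"y":0,"z":0,"rx":0,"ry":0,"rz":0},{"grip":1,"x":0,"y":0,"z":0,"rx":0,"ry":0,"rz":0}]'
```

```text
t: 12.15
position: [615.7, -14.7, 41.1]
tool_rot: [-2.134, -2.304, 0.001]
force: [-0.1, -0.2, 0.3]
width: 0.294
grasp_force: 0.0
t: 13.05
position: [615.9, -15.3, 7.7]
tool_rot: [2.135, 2.305, -0.0]
force: [-2.3, -0.5, 1.9]
width: 0.097
grasp_force: 58.8
```

```bash
python3 -m handwheel '[{"grip":1,"x":-0.06,"y":-0.005,"z":0,"rx":0,"ry":0,"rz":0},{"grip":1,"x":-0.11,"y":-0.0085,"z":0,"rx":0,"ry":0,"rz":0},{"grip":1,"x":-0.11,"y":-0.0085,"z":0,"rx":0,"ry":0,"rz":0},{"grip":1,"x":-0.11,"y":-0.0085,"z":0,"rx":0,"ry":0,"rz":0},{"grip":1,"x":-0.11,"y":-0.0085,"z":0,"rx":0,"ry":0,"rz":0},{"grip":1,"x":-0.11,"y":-0.0085,"z":0,"rx":0,"ry":0,"rz":0},{"grip":1,"x":-0.11,"y":-0.0085,"z":0,"rx":0,"ry":0,"rz":0},{"grip":1,"x":-0.11,"y":-0.0085,"z":0,"rx":0,"ry":0,"rz":0},{"grip":1,"x":-0.11,"y":-0.0085,"z":0,"rx":0,"ry":0,"rz":0},{"grip":1,"x":-0.11,"y":-0.0085,"z":0,"rx":0,"ry":0,"rz":0},{"grip":1,"x":-0.1,"y":-0.0085,"z":0,"rx":0,"ry":0,"rz":0},{"grip":1,"x":0,"y":0,"z":0,"rx":0,"ry":0,"rz":0}]'
python3 -m handwheel '[{"grip":1,"x":-0.03,"y":-0.0025,"z":0,"rx":0,"ry":0,"rz":0},{"grip":1,"x":-0.03,"y":-0.0025,"z":0,"rx":0,"ry":0,"rz":0},{"grip":1,"x":0,"y":0,"z":0,"rx":0,"ry":0,"rz":0},{"grip":1,"x":0,"y":0,"z":0,"rx":0,"ry":0,"rz":0}]'
```

```text
t: 14.25
position: [441.7, -29.2, 7.7]
tool_rot: [2.135, 2.304, -0.002]
force: [-2.8, -2.7, 0.1]
width: 0.096
grasp_force: 60.6
t: 14.65
position: [436.6, -29.7, 7.8]
tool_rot: [2.133, 2.301, 0.005]
force: [5.4, 0.2, -6.4]
width: 0.094
grasp_force: 60.0
```

The drawer is at its stop, having moved about 180 mm. Release, rise and move aside to look.

```bash
python3 -m handwheel '[{"grip":0.4,"x":0,"y":0,"z":0,"rx":0,"ry":0,"rz":0},{"grip":0.4,"x":0.01,"y":0,"z":0,"rx":0,"ry":0,"rz":0},{"grip":0.4,"x":0,"y":0,"z":0,"rx":0,"ry":0,"rz":0},{"grip":0.4,"x":0,"y":0,"z":0.2,"rx":0,"ry":0,"rz":0},{"grip":0.4,"x":0,"y":0,"z":0.3,"rx":0,"ry":0,"rz":0},{"grip":0.4,"x":0,"y":0,"z":0.3,"rx":0,"ry":0,"rz":0},{"grip":-1,"x":0,"y":0,"z":0.3,"rx":0,"ry":0,"rz":0},{"grip":-1,"x":0,"y":0.2,"z":0.3,"rx":0,"ry":0,"rz":0},{"grip":-1,"x":0,"y":0.3,"z":0.3,"rx":0,"ry":0,"rz":0},{"grip":-1,"x":0,"y":0.3,"z":0.2,"rx":0,"ry":0,"rz":0},{"grip":-1,"x":0,"y":0.3,"z":0,"rx":0,"ry":0,"rz":0},{"grip":-1,"x":0,"y":0.3,"z":0,"rx":0,"ry":0,"rz":0}]'
python3 -m handwheel '[{"grip":-1,"x":0.1,"y":0.3,"z":0,"rx":0,"ry":0,"rz":0},{"grip":-1,"x":0.1,"y":0.1,"z":0,"rx":0,"ry":0,"rz":0},{"grip":-1,"x":0.1,"y":0,"z":0,"rx":0,"ry":0,"rz":0},{"grip":-1,"x":0,"y":0,"z":0,"rx":0,"ry":0,"rz":0},{"grip":-1,"x":0,"y":0,"z":0,"rx":0,"ry":0,"rz":0},{"grip":-1,"x":0,"y":0,"z":0,"rx":0,"ry":0,"rz":0}]'
python3 - <<'E'
from h import *
np.set_printoptions(precision=1,suppress=True)
st=bot.state();tp=capture('top');print(st['position'],st['joint_pos'])
save('t7raw',tp);save('s7raw',capture('scene'))
save('t7',cv2.convertScaleAbs(cv2.resize(tp[90:300,150:440],None,fx=2.75,fy=2.75,interpolation=cv2.INTER_CUBIC),alpha=1.2))
E
```

```text
t: 15.85
position: [436.3, 167.0, 278.6]
tool_rot: [2.134, 2.303, 0.004]
force: [1.2, 0.5, -0.4]
width: 1.001
grasp_force: 0.0
t: 16.45
position: [480.4, 224.9, 277.0]
tool_rot: [-2.135, -2.304, 0.001]
force: [-0.0, 0.0, -0.6]
width: 0.999
grasp_force: 0.0
[480.4 224.9 277. ] [0.2 0.  1.6 0.  1.5 0.1]
```

View pics/t7.png

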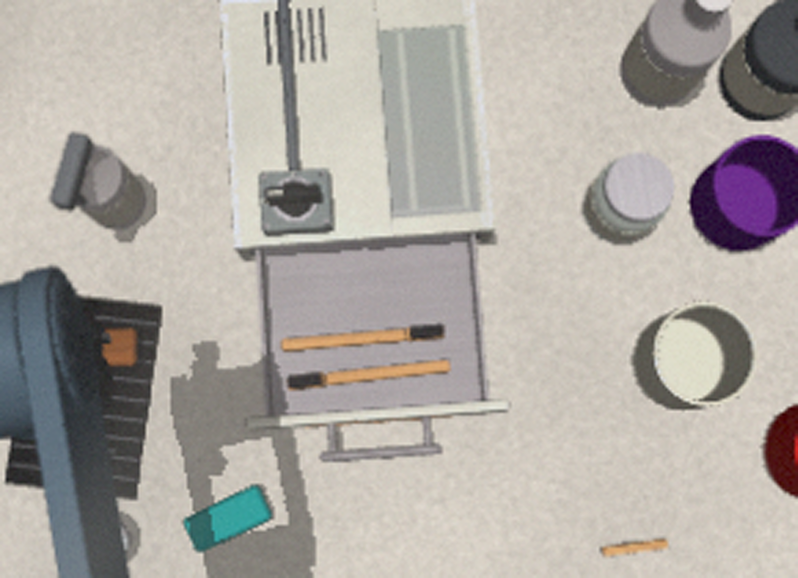

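The view shows the drawer open with two long brushes. Brush A runs (283,345) to (443,330) with its head to the right, brush B (290,381) to (448,367) with its head to the left. The pot rim is centred near (699,353) and the isolator is off. I'll compute the poses.

```bash
cat >> h.py <<'E'
def blobs(im,lo,hi,box,amin=30):
    h=cv2.cvtColor(im,cv2.COLOR_RGB2HSV);m=cv2.inRange(h,lo,hi);k=np.zeros_like(m);x0,y0,x1,y1=box;k[y0:y1,x0:x1]=255
    return [c for c in cv2.findContours(m&k,0,2)[0] if cv2.contourArea(c)>amin]
def ends(c):
    p=c.reshape(-1,2).astype(float);v=cv2.fitLine(c,2,0,.01,.01).ravel();t=(p-v[2:])@v[:2];n=(p-v[2:])@np.array([-v[1],v[0]])
    o=v[2:]+np.array([-v[1],v[0]])*(n.max()+n.min())/2
    return o+v[:2]*t.min(),o+v[:2]*t.max()
E
python3 - <<'E'
from h import *
np.set_printoptions(precision=1,suppress=True)
tp=cv2.imread('pics/t7raw.png')[:,:,::-1].copy();sc=cv2.imread('pics/s7raw.png')[:,:,::-1].copy()
C=lambda p:(p[0]/2.75+150-.3,p[1]/2.75+90-.3)
for c in blobs(tp,(8,90,90),(22,255,255),(245,195,325,235)):
    e=ends(c);P=onplane('top',e,38);print('handle top',e,P,np.linalg.norm(P[1]-P[0]))
for c in blobs(sc,(8,90,60),(22,255,255),(150,180,330,330),15): print('scene',cv2.contourArea(c),ends(c))
print('heads px ends',[onplane('top',[C(p)],44)[0] for p in[(445,331),(289,382)]])
print('feet',[onplane('top',[C(p)],38)[0] for p in[(283,345),(449,366)]])
print('pot rim',onplane('top',[C((699,353.5))],105),'red',onplane('top',[(455,253)],105),'probe',onplane('top',[C((370,290))],24))
print('tray corners',onplane('top',[C((272,415)),C((484,403))],72))
print('scrub etc', onplane('top',[C((186,525)),C((270,490))],30))
E
```

```text
handle top (array([262.8, 228.4]), array([312.2, 222.2])) [[511.8  67.8  38. ]
 [531.3 -80.4  38. ]] 149.50552166000497
handle top (array([252.9, 215.3]), array([298.8, 210.7])) [[551.2  98.1  38. ]
 [565.9 -40.1  38. ]] 138.96493334250147
scene 17.5 (array([149.9, 236.9]), array([153.9, 230.9]))
scene 190.5 (array([257.5, 243.5]), array([299.5, 206.4]))
scene 193.5 (array([246.4, 236.5]), array([287.7, 200.6]))
heads px ends [array([567.5, -78.2,  44. ]), array([510.6,  91.4,  44. ])]
feet [array([551.6,  99.1,  38. ]), array([529.7, -82.9,  38. ])]
pot rim [[ 538.7 -339.   105. ]] red [[ 440.  -484.3  105. ]] probe [[615.1   4.2  24. ]]
tray corners [[ 473.7  106.7   72. ]
 [ 487.9 -117.9   72. ]]
scrub etc [[354.7 202.8  30. ]
 [393.5 111.6  30. ]]
```

```bash
python3 - <<'E'
from h import *
np.set_printoptions(precision=1,suppress=True)
print('A foot',tri([('top',(252.9,215.3),None),('scene',(299.5,206.4),None)]),'B foot',tri([('top',(312.2,222.2),None),('scene',(246.4,236.5),None)]))
E
python3 -m handwheel '[{"grip":1,"x":0.125,"y":-0.25,"z":0,"rx":0,"ry":0,"rz":0},{"grip":1,"x":0.125,"y":-0.25,"z":0,"rx":0,"ry":0,"rz":0},{"grip":1,"x":0.125,"y":-0.25,"z":0,"rx":0,"ry":0,"rz":0},{"grip":1,"x":0.125,"y":-0.25,"z":0,"rx":0,"ry":0,"rz":0},{"grip":1,"x":0.125,"y":-0.25,"z":0,"rx":0,"ry":0,"rz":0.003},{"grip":1,"x":0.125,"y":-0.25,"z":0,"rx":0,"ry":0,"rz":0.003},{"grip":1,"x":0,"y":0,"z":-0.3,"rx":0,"ry":0,"rz":0},{"grip":1,"x":0,"y":0,"z":-0.3,"rx":0,"ry":0,"rz":0},{"grip":1,"x":0,"y":0,"z":-0.3,"rx":0,"ry":0,"rz":0},{"grip":1,"x":0,"y":0,"z":-0.3,"rx":0,"ry":0,"rz":0},{"grip":1,"x":0,"y":0,"z":-0.3,"rx":0,"ry":0,"rz":0},{"grip":1,"x":0,"y":0,"z":0,"rx":0,"ry":0,"rz":0}]'
python3 -m handwheel '[{"grip":1,"x":0,"y":0,"z":-0.1,"rx":0,"ry":0,"rz":0},{"grip":1,"x":0,"y":0,"z":-0.08,"rx":0,"ry":0,"rz":0},{"grip":1,"x":0,"y":0,"z":0,"rx":0,"ry":0,"rz":0}]'
```

```text
A foot (array([552. ,  99. ,  30.4]), [np.float64(0.1971315777375724), np.float64(0.19713157773748122)]) B foot (array([530.7, -83.4,  26.3]), [np.float64(2.6703835962393883), np.float64(2.670383596239381)])
t: 17.75
position: [587.3, 1.1, 45.5]
tool_rot: [-2.085, -2.335, 0.01]
force: [-0.7, -0.1, -0.3]
width: 0.0
grasp_force: 0.0
t: 18.05
position: [593.7, 0.2, 25.3]
tool_rot: [2.091, 2.344, 0.0]
force: [-0.6, -0.4, 0.7]
width: 0.0
grasp_force: 0.0
```

```bash
for i in 1 2 3; do python3 -m handwheel '[{"grip":1,"x":0,"y":0,"z":-0.027,"rx":0,"ry":0,"rz":0},{"grip":1,"x":0,"y":0,"z":-0.027,"rx":0,"ry":0,"rz":0},{"grip":1,"x":0,"y":0,"z":0,"rx":0,"ry":0,"rz":0}]' | grep -E "position|force: \["; done
```

```text
position: [593.6, 0.3, 17.1]
force: [-1.1, 0.3, 0.1]
position: [592.9, 0.4, 8.1]
force: [-0.2, 0.8, -0.3]
position: [592.9, 0.4, -0.0]
force: [0.1, -0.2, -0.3]
```

```bash
for i in 1 2 3; do python3 -m handwheel '[{"grip":1,"x":0,"y":0,"z":-0.02,"rx":0,"ry":0,"rz":0},{"grip":1,"x":0,"y":0,"z":0,"rx":0,"ry":0,"rz":0},{"grip":1,"x":0,"y":0,"z":0,"rx":0,"ry":0,"rz":0}]' | grep -E "position|force: \["; done
```

```text
position: [593.5, 0.3, -2.2]
force: [0.1, -0.1, -1.0]
position: [593.4, 0.3, -5.3]
force: [-0.2, -0.2, 0.7]
position: [593.3, 0.3, -8.4]
force: [-0.6, 0.4, -0.6]
```

```bash
for i in 1 2; do python3 -m handwheel '[{"grip":1,"x":0,"y":0,"z":-0.013,"rx":0,"ry":0,"rz":0},{"grip":1,"x":0,"y":0,"z":0,"rx":0,"ry":0,"rz":0},{"grip":1,"x":0,"y":0,"z":0,"rx":0,"ry":0,"rz":0}]' | grep -E "position|force: \["; done
```

```text
position: [593.4, 0.2, -10.2]
force: [-0.1, 0.1, 0.0]
position: [593.4, 0.3, -12.2]
force: [0.3, 0.3, 0.2]
```

```bash
for i in 1 2 3; do python3 -m handwheel '[{"grip":1,"x":0,"y":0,"z":-0.013,"rx":0,"ry":0,"rz":0},{"grip":1,"x":0,"y":0,"z":0,"rx":0,"ry":0,"rz":0},{"grip":1,"x":0,"y":0,"z":0,"rx":0,"ry":0,"rz":0}]' | grep -E "position|force: \["; done
```

```text
position: [593.4, 0.3, -14.2]
force: [1.0, 0.8, -0.8]
position: [594.3, 0.2, -15.3]
force: [0.4, 0.8, 4.9]
position: [595.9, 0.3, -15.4]
force: [-0.6, 2.1, 15.2]
```

Contact with the 24 mm floor came at a reported z of about −14.5, so the real tips are 38.5 mm above the reported TCP. Now I'll pick brush A at (563.7,−15.8).

```bash
python3 -m handwheel '[{"grip":1,"x":0,"y":0,"z":0.2,"rx":0,"ry":0,"rz":0},{"grip":0.3,"x":0,"y":0,"z":0.2,"rx":0,"ry":0,"rz":0},{"grip":0.3,"x":-0.1,"y":-0.05,"z":0,"rx":0,"ry":0,"rz":0},{"grip":0.3,"x":-0.098,"y":-0.057,"z":0,"rx":0,"ry":0,"rz":0},{"grip":0.3,"x":0,"y":0,"z":0,"rx":0,"ry":0,"rz":0},{"grip":0.3,"x":0,"y":0,"z":0,"rx":0,"ry":0,"rz":0},{"grip":0.3,"x":0,"y":0,"z":-0.1,"rx":0,"ry":0,"rz":0},{"grip":0.3,"x":0,"y":0,"z":-0.15,"rx":0,"ry":0,"rz":0},{"grip":0.3,"x":0,"y":0,"z":-0.1,"rx":0,"ry":0,"rz":0},{"grip":0.3,"x":0,"y":0,"z":0,"rx":0,"ry":0,"rz":0},{"grip":0.3,"x":0,"y":0,"z":0,"rx":0,"ry":0,"rz":0}]'
python3 -m handwheel '[{"grip":1,"x":0,"y":0,"z":0,"rx":0,"ry":0,"rz":0},{"grip":1,"x":0,"y":0,"z":0,"rx":0,"ry":0,"rz":0},{"grip":1,"x":0,"y":0,"z":0,"rx":0,"ry":0,"rz":0},{"grip":1,"x":0,"y":0,"z":0,"rx":0,"ry":0,"rz":0},{"grip":1,"x":0,"y":0,"z":0,"rx":0,"ry":0,"rz":0}]'
```

```text
t: 22.45
position: [563.5, -15.6, -11.2]
tool_rot: [-2.09, -2.344, 0.001]
force: [-0.3, 0.8, 0.2]
width: 0.353
grasp_force: 0.0
t: 22.95
position: [564.7, -16.0, -9.6]
tool_rot: [2.09, 2.343, 0.001]
force: [-0.1, 0.7, 5.5]
width: 0.136
grasp_force: 60.0
```

Brush A is gripped. Lift it, carry it to above the pot while yawing +51.5°, then tilt 60°.

```bash
python3 -m handwheel '[{"grip":1,"x":0,"y":0,"z":0.1,"rx":0,"ry":0,"rz":0},{"grip":1,"x":0,"y":0,"z":0.2,"rx":0,"ry":0,"rz":0},{"grip":1,"x":0,"y":0,"z":0.25,"rx":0,"ry":0,"rz":0},{"grip":1,"x":0,"y":0,"z":0.3,"rx":0,"ry":0,"rz":0},{"grip":1,"x":0,"y":0,"z":0.3,"rx":0,"ry":0,"rz":0},{"grip":1,"x":0,"y":0,"z":0.3,"rx":0,"ry":0,"rz":0},{"grip":1,"x":0,"y":-0.05,"z":0.183,"rx":0,"ry":0,"rz":0},{"grip":1,"x":0.03,"y":-0.2,"z":0,"rx":0,"ry":0,"rz":0.012},{"grip":1,"x":0.03,"y":-0.2,"z":0,"rx":0,"ry":0,"rz":0.012},{"grip":1,"x":0.03,"y":-0.2,"z":0,"rx":0,"ry":0,"rz":0.012},{"grip":1,"x":0.03,"y":-0.2,"z":0,"rx":0,"ry":0,"rz":0.012},{"grip":1,"x":0.03,"y":-0.2,"z":0,"rx":0,"ry":0,"rz":0.012}]'
python3 -m handwheel '[{"grip":1,"x":0.03,"y":-0.2,"z":0,"rx":0,"ry":0,"rz":0.012},{"grip":1,"x":0.03,"y":-0.2,"z":0,"rx":0,"ry":0,"rz":0.012},{"grip":1,"x":0.03,"y":-0.2,"z":0,"rx":0,"ry":0,"rz":0.012},{"grip":1,"x":0.03,"y":-0.2,"z":0,"rx":0,"ry":0,"rz":0.012},{"grip":1,"x":0.03,"y":-0.2,"z":0,"rx":0,"ry":0,"rz":0.012},{"grip":1,"x":0.023,"y":-0.2,"z":0,"rx":0,"ry":0,"rz":0.012},{"grip":1,"x":0,"y":-0.21,"z":0,"rx":0,"ry":0,"rz":0.011},{"grip":1,"x":0,"y":0,"z":0,"rx":0,"ry":0,"rz":0},{"grip":1,"x":0,"y":0,"z":0,"rx":0,"ry":0,"rz":0}]'
```

```text
t: 24.15
position: [585.9, -174.3, 235.2]
tool_rot: [-1.611, -2.697, 0.0]
force: [-0.1, 0.9, -0.1]
width: 0.141
grasp_force: 59.4
t: 25.05
position: [611.6, -385.0, 234.4]
tool_rot: [-0.869, -3.018, -0.001]
force: [-0.3, -0.0, -1.0]
width: 0.141
grasp_force: 59.4
```

```bash
python3 -m handwheel '[{"grip":1,"x":0,"y":0,"z":0,"rx":-0.0111,"ry":-0.0176,"rz":0},{"grip":1,"x":0,"y":0,"z":0,"rx":-0.0111,"ry":-0.0176,"rz":0},{"grip":1,"x":0,"y":0,"z":0,"rx":-0.0111,"ry":-0.0176,"rz":0},{"grip":1,"x":0,"y":0,"z":0,"rx":-0.0111,"ry":-0.0176,"rz":0},{"grip":1,"x":0,"y":0,"z":0,"rx":-0.0111,"ry":-0.0176,"rz":0},{"grip":1,"x":0,"y":0,"z":0,"rx":-0.0111,"ry":-0.0176,"rz":0},{"grip":1,"x":0,"y":0,"z":0,"rx":-0.0111,"ry":-0.0176,"rz":0},{"grip":1,"x":0,"y":0,"z":0,"rx":-0.0111,"ry":-0.0176,"rz":0},{"grip":1,"x":0,"y":0,"z":0,"rx":0,"ry":0,"rz":0},{"grip":1,"x":0,"y":0,"z":0,"rx":0,"ry":0,"rz":0}]'
python3 - <<'E'
from h import *
np.set_printoptions(precision=3,suppress=True)
st=bot.state();M=R.from_rotvec(st['tool_rot']).as_matrix();print(M,st['joint_pos'],st['position'])
tp=capture('top');save('t8raw',tp);save('s8raw',capture('scene'))
E
```

```text
t: 26.05
position: [621.9, -376.1, 236.6]
tool_rot: [0.592, 2.156, -0.275]
force: [-0.8, 0.2, 0.8]
width: 0.137
grasp_force: 59.4
[[-0.518  0.505  0.691]
 [ 0.315  0.863 -0.395]
 [-0.795  0.013 -0.606]] [-0.83  -0.005  2.019  0.829  0.336 -2.546] [ 621.935 -376.068  236.57 ]
```

The tilt came to 53°, because the wrist is near its limit. That gives a lean of 0.65 rad, which is fine. I'll check numerically that the pot hasn't moved and locate the brush in hand.

```bash
python3 - <<'E'
from h import *
np.set_printoptions(precision=1,suppress=True)
L=lambda n:cv2.imread(f'pics/{n}.png')[:,:,::-1].copy()
for a,b,(x0,y0,x1,y1) in(('t7raw','t8raw',(370,190,435,255)),('s7raw','s8raw',(135,250,205,325)),('scene0','s7raw',(135,250,205,325))):
    A,B=L(a),L(b);d=np.abs(A.astype(int)-B).sum(2)[y0:y1,x0:x1]>60;ys,xs=np.where(d);print(a,b,d.sum(),d.size,(xs.min()+x0,xs.max()+x0,ys.min()+y0,ys.max()+y0) if d.any() else '')
B=L('s8raw')
for c in blobs(B,(8,90,50),(22,255,255),(100,120,330,330),15): print('scene wood',cv2.contourArea(c),ends(c))
for c in blobs(L('t8raw'),(8,90,50),(22,255,255),(320,120,520,300),15): print('top wood',cv2.contourArea(c),ends(c))
st=bot.state();M=R.from_rotvec(st['tool_rot']).as_matrix();G=st['position']-57*M[:,2];F=G+115*M[:,0];H=G-65*M[:,0]
print('G F H',G,F,H,project('scene',[G,F,H]),project('top',[G,F,H]))
E
```

```text
t7raw t8raw 2849 4225 (np.int64(370), np.int64(434), np.int64(190), np.int64(254))
s7raw s8raw 1032 5250 (np.int64(135), np.int64(188), np.int64(250), np.int64(324))
scene0 s7raw 0 5250 
scene wood 41.0 (array([156.8, 260.7]), array([166. , 259.7]))
scene wood 33.0 (array([135.2, 247.2]), array([142.6, 241.3]))
scene wood 196.5 (array([246.3, 236.3]), array([287.6, 200.6]))
top wood 2283.5 (array([485.2, 288.9]), array([510.4, 229.4]))
top wood 50.5 (array([425., 198.]), array([443., 174.]))
top wood 914.5 (array([475.1, 127.4]), array([520.2, 132.6]))
G F H [ 583.1 -354.5  272.1] [ 523.6 -318.4  180.5] [ 616.7 -374.9  323.8] [[162.6 250.7]
 [167.3 249.3]
 [159.5 251.7]] [[428.6 194.3]
 [404.3 221.3]
 [444.  177.1]]
```

```bash
cat >> h.py <<'E'
def shift(A,B,box,r=14):
    x0,y0,x1,y1=box;m=cv2.matchTemplate(B[y0-r:y1+r,x0-r:x1+r],A[y0:y1,x0:x1],cv2.TM_CCOEFF_NORMED);_,v,_,l=cv2.minMaxLoc(m);return v,l[0]-r,l[1]-r
E
python3 - <<'E'
from h import *
L=lambda n:cv2.imread(f'pics/{n}.png')[:,:,::-1].copy()
A,B=L('s7raw'),L('s8raw')
for box in((142,285,194,318),(142,265,165,315),(142,295,194,318),(170,262,194,318)):print(box,shift(A,B,box))
E
```

```text
(142, 285, 194, 318) (0.8023875951766968, 0, 0)
(142, 265, 165, 315) (0.8411946892738342, -1, 0)
(142, 295, 194, 318) (0.8813068866729736, 0, 0)
(170, 262, 194, 318) (0.8857077360153198, 0, 0)
```

The pot hasn't moved and the brush lies along the predicted line. Lowering its foot into the pot.

```bash
python3 -m handwheel '[{"grip":1,"x":-0.035,"y":-0.015,"z":0,"rx":0,"ry":0,"rz":0},{"grip":1,"x":-0.034,"y":-0.015,"z":0,"rx":0,"ry":0,"rz":0},{"grip":1,"x":0,"y":0,"z":-0.1,"rx":0,"ry":0,"rz":0},{"grip":1,"x":0,"y":0,"z":-0.1,"rx":0,"ry":0,"rz":0},{"grip":1,"x":0,"y":0,"z":-0.1,"rx":0,"ry":0,"rz":0},{"grip":1,"x":0,"y":0,"z":-0.1,"rx":0,"ry":0,"rz":0},{"grip":1,"x":0,"y":0,"z":0,"rx":0,"ry":0,"rz":0},{"grip":1,"x":0,"y":0,"z":0,"rx":0,"ry":0,"rz":0}]'
cat > g.py <<'E'
from h import *
import sys
np.set_printoptions(precision=2,suppress=True)
s=float(sys.argv[1]) if len(sys.argv)>1 else 1
st=bot.state();M=R.from_rotvec(st['tool_rot']).as_matrix();G=st['position']-57*M[:,2];print('G',G,'F',G+115*s*M[:,0],'f',s*M[:,0],'t',M[:,2],'q',st['joint_pos'])
E
python3 g.py
```

```text
t: 26.95
position: [611.2, -381.9, 176.1]
tool_rot: [0.593, 2.155, -0.276]
force: [-0.2, 0.4, -0.2]
width: 0.141
grasp_force: 59.4
G [ 571.86 -359.32  210.67] F [ 512.38 -323.04  119.18] f [-0.52  0.32 -0.8 ] t [ 0.69 -0.4  -0.61] q [-0.86  0.09  2.07  1.25  0.28 -3.  ]
```

q6 is near its limit at −3.0. I'll fit a quick kinematic model from the recorded poses so I can choose a safe tilt.

```bash
cat > kin.py <<'E'
from h import *
from scipy.optimize import least_squares
import json
def fk(q,k):
    r0,h,L1,L2,b,d,y0,s6=k
    Rb=R.from_euler('z',q[0]);f=R.from_euler('y',q[1]+q[2])
    A=Rb*f*R.from_euler('zyz',[0,0,0])
    Rf=Rb*f*R.from_euler('z',q[3])*R.from_euler('y',q[4])*R.from_euler('z',q[5]+s6)
    p=np.array([r0,y0,h])+R.from_euler('y',q[1]).apply([0,0,L1])+f.apply([b,0,L2])
    return Rb.apply(p)+Rf.apply([0,0,d]),Rf
def fit(D):
    def res(k):
        o=[]
        for q,p,rv in D:
            P,Q=fk(q,k);o+=list(P-p)+list(200*(Q.inv()*R.from_rotvec(rv)).as_rotvec())
        return o
    best=min((least_squares(res,[0,200,350,350,0,250,s,t]) for s in(-120,120,0) for t in(0,1.57,3.14,-1.57)),key=lambda r:r.cost);return best
def ik(p,Rw,q0,k):
    lo=np.array([-2.99,-.89,.3,-1.14,0.0,-3.12]);hi=np.array([2.99,2.07,2.58,4.28,2.63,3.12])
    f=lambda q:np.r_[(fk(q,k)[0]-p),300*(fk(q,k)[1].inv()*Rw).as_rotvec()]
    r=least_squares(f,np.clip(q0,lo+.01,hi-.01),bounds=(lo,hi));return r.x,np.abs(r.fun).max()
E
python3 - <<'E'
from kin import *
np.set_printoptions(precision=3,suppress=True)
st=bot.state()
D=[([-1.42429,.181463,1.607905,0,1.353816,-.206314],[198.62,-539.01,191.08],[-3.09127,-.55105,0]),
([-.0633782,.50399,1.319669,0,1.318064,1.437283],[694.4,73.98,127.32],[-3.13962,-.11013,0]),
(list(st['joint_pos']),list(st['position']),list(st['tool_rot']))]
r=fit(D);k=r.x;print(r.cost,k)
json.dump([list(k),[[list(map(float,a)) for a in d] for d in D]],open('k.json','w'))
for d in D: print(fk(d[0],k)[0]-d[1])
M=R.from_rotvec(st['tool_rot']);q0=st['joint_pos']
# options: tilt-back angle b about -axis, yaw y, flip by pi
o0=M.as_matrix()[:,2]
for yaw in(-30,-15,0,15,30,60):
  for tilt in(0,8,15):
    ax=np.cross(o0,[0,0,-1]);ax/=np.linalg.norm(ax)
    Rn=R.from_euler('z',yaw,degrees=True)*R.from_rotvec(np.radians(tilt)*ax)*M
    m=Rn.as_matrix();
    out=[]
    for Fz in(119,30):
        h=m[:,0].copy();h[2]=0;h/=np.linalg.norm(h)
        F=np.array([538.7,-339,0])+30*h;F[2]=Fz
        p=F-115*m[:,0]+57*m[:,2];x,e=ik(p,Rn,q0 if Fz==119 else x,k);out+= [np.round(x,2),round(e,1)]
    print(yaw,tilt,'lean',round(float(np.degrees(np.arccos(-m[2,0]))),1),*out)
E
```

```text
0.0004089808711378301 [  0.043 313.309 438.199 514.445  85.45  358.268 117.809   1.571]
[ 0.003  0.001 -0.001]
[ 0.    -0.003  0.001]
[ 0.  0. -0.]
-30 0 lean 37.3 [-0.63  0.15  1.98 -1.14  0.36 -0.17] 6.0 [-0.65  0.29  1.95 -1.14  0.3  -0.15] 33.7
-30 8 lean 45.3 [-0.65  0.19  1.9  -0.74  0.41 -0.57] 0.0 [-0.65  0.35  1.93 -1.14  0.3  -0.15] 1.2
-30 15 lean 52.3 [-0.68  0.23  1.82 -0.46  0.51 -0.85] 0.0 [-0.68  0.38  1.85 -0.67  0.36 -0.63] 0.0
-15 0 lean 37.3 [-0.73  0.11  2.05 -0.54  0.07 -0.99] 0.0 [-0.76  0.26  2.03 -1.1   0.   -0.44] 21.7
-15 8 lean 45.3 [-0.74  0.15  1.95 -0.12  0.27 -1.41] 0.0 [-0.74  0.32  1.98 -0.43  0.07 -1.1 ] 0.0
-15 15 lean 52.3 [-0.74  0.2   1.85 -0.06  0.43 -1.47] 0.0 [-0.74  0.35  1.88 -0.1   0.25 -1.42] 0.0
0 0 lean 37.3 [-0.86  0.09  2.07  1.25  0.28 -3.  ] 0.0 [-0.83  0.25  2.03  1.37  0.23 -3.12] 25.2
0 8 lean 45.3 [-0.83  0.14  1.96  0.66  0.36 -2.4 ] 0.0 [-0.83  0.31  1.99  1.19  0.23 -2.96] 0.0
0 15 lean 52.3 [-0.81  0.19  1.86  0.38  0.48 -2.13] 0.0 [-0.81  0.35  1.89  0.59  0.31 -2.35] 0.0
15 0 lean 37.3 [-0.95  0.11  2.02  1.16  0.57 -3.12]
[... 151 characters left out ...]
5 lean 52.3 [-0.86  0.21  1.84  0.64  0.62 -2.6 ] 0.0 [-0.86  0.36  1.87  0.84  0.49 -2.83] 0.0
30 0 lean 37.3 [-0.99  0.16  1.91  1.    0.82 -3.12] 25.4 [-0.94  0.3   1.88  0.99  0.72 -3.12] 49.6
30 8 lean 45.3 [-0.97  0.21  1.88  0.94  0.8  -3.12] 0.2 [-0.92  0.35  1.86  0.94  0.7  -3.12] 22.4
30 15 lean 52.3 [-0.91  0.24  1.8   0.74  0.8  -2.91] 0.0 [-0.91  0.39  1.83  0.88  0.68 -3.1 ] 0.0
60 0 lean 37.3 [-0.96  0.32  1.61  0.77  1.27 -3.12] 58.3 [-0.93  0.44  1.61  0.74  1.16 -3.12] 78.0
60 8 lean 45.3 [-0.92  0.33  1.61  0.68  1.21 -3.12] 42.9 [-0.88  0.45  1.61  0.66  1.09 -3.12] 60.5
60 15 lean 52.3 [-0.88  0.34  1.61  0.61  1.17 -3.12] 28.1 [-0.85  0.47  1.61  0.59  1.05 -3.12] 43.6
```

The model fits exactly. Tilting back 8° gives a 45° lean with comfortable joints.

```bash
python3 -m handwheel '[{"grip":1,"x":0,"y":0,"z":0,"rx":0.004,"ry":0.0063,"rz":0},{"grip":1,"x":0,"y":0,"z":0,"rx":0.004,"ry":0.0063,"rz":0},{"grip":1,"x":0,"y":0,"z":0,"rx":0.004,"ry":0.0063,"rz":0},{"grip":1,"x":0,"y":0,"z":0,"rx":0,"ry":0,"rz":0},{"grip":1,"x":0,"y":0,"z":0,"rx":0,"ry":0,"rz":0}]'; python3 g.py
```

```text
t: 27.45
position: [612.3, -381.4, 177.5]
tool_rot: [0.627, 2.277, -0.238]
force: [-0.3, -0.2, -0.7]
width: 0.14
grasp_force: 59.4
G [ 576.97 -361.52  217.5 ] F [ 508.04 -319.41  135.64] f [-0.6   0.37 -0.71] t [ 0.62 -0.35 -0.7 ] q [-0.84  0.09  1.98  0.66  0.38 -2.4 ]
```

```bash
python3 -m handwheel '[{"grip":1,"x":0.051,"y":-0.037,"z":0,"rx":0,"ry":0,"rz":0},{"grip":1,"x":0,"y":0,"z":-0.1,"rx":0,"ry":0,"rz":0},{"grip":1,"x":0,"y":0,"z":-0.1,"rx":0,"ry":0,"rz":0},{"grip":1,"x":0,"y":0,"z":-0.1,"rx":0,"ry":0,"rz":0},{"grip":1,"x":0,"y":0,"z":-0.1,"rx":0,"ry":0,"rz":0},{"grip":1,"x":0,"y":0,"z":-0.1,"rx":0,"ry":0,"rz":0},{"grip":1,"x":0,"y":0,"z":-0.07,"rx":0,"ry":0,"rz":0},{"grip":1,"x":0,"y":0,"z":0,"rx":0,"ry":0,"rz":0},{"grip":1,"x":0,"y":0,"z":0,"rx":0,"ry":0,"rz":0}]'; python3 g.py
```

```text
t: 28.35
position: [619.0, -386.2, 89.4]
tool_rot: [0.63, 2.281, -0.236]
force: [-2.9, 0.7, 0.1]
width: 0.147
grasp_force: 59.7
G [ 583.74 -366.36  129.63] F [ 514.57 -323.94   48.14] f [-0.6   0.37 -0.71] t [ 0.62 -0.35 -0.71] q [-0.83  0.27  1.99  1.09  0.25 -2.85]
```

```bash
python3 -m handwheel '[{"grip":-0.2,"x":0,"y":0,"z":0,"rx":0,"ry":0,"rz":0},{"grip":-0.2,"x":0,"y":0,"z":0,"rx":0,"ry":0,"rz":0},{"grip":-0.2,"x":0,"y":0,"z":0,"rx":0,"ry":0,"rz":0},{"grip":-0.2,"x":-0.06,"y":0.034,"z":0.07,"rx":0,"ry":0,"rz":0},{"grip":-0.2,"x":-0.1,"y":0.056,"z":0.115,"rx":0,"ry":0,"rz":0},{"grip":-0.2,"x":-0.1,"y":0.056,"z":0.115,"rx":0,"ry":0,"rz":0},{"grip":-0.2,"x":-0.1,"y":0.056,"z":0.115,"rx":0,"ry":0,"rz":0},{"grip":-0.2,"x":-0.1,"y":0.056,"z":0.2,"rx":0,"ry":0,"rz":0},{"grip":-0.2,"x":-0.1,"y":0.05,"z":0.3,"rx":0,"ry":0,"rz":0},{"grip":-0.2,"x":0,"y":0,"z":0.3,"rx":0,"ry":0,"rz":0},{"grip":-0.2,"x":0,"y":0,"z":0,"rx":0,"ry":0,"rz":0}]'; python3 - <<'E'
from h import *
np.set_printoptions(precision=1,suppress=True)
save('s9raw',capture('scene'));L=lambda n:cv2.imread(f'pics/{n}.png')[:,:,::-1].copy()
B=L('s9raw')
for c in blobs(B,(8,70,50),(24,255,255),(100,180,330,330),10): print('wood',cv2.contourArea(c),ends(c))
print(shift(L('s7raw'),B,(142,295,194,318)),project('scene',[(538.7,-339,105),(538.7,-339,0)]))
print(bot.state()['position'],bot.state()['joint_pos'])
E
```

```text
t: 29.45
position: [537.6, -343.5, 283.6]
tool_rot: [0.624, 2.267, -0.248]
force: [0.4, -0.1, 0.9]
width: 0.601
grasp_force: 0.0
wood 73.5 (array([163.4, 298.3]), array([174.6, 284.5]))
wood 100.5 (array([135.3, 247.4]), array([155.1, 231.2]))
wood 228.5 (array([246.1, 236.1]), array([288.4, 200.5]))
(0.9491780996322632, 0, 0) [[168.5 275.7]
 [174.6 297.5]]
[ 536.8 -342.2  279.2] [-0.9 -0.3  2.1  0.5  0.6 -2.2]
```

The pot is still in place and brush A is in it, with wood showing above the rim. Now untilt and go for brush B at (515.5,32.3).

```bash
python3 -m handwheel '[{"grip":-0.2,"x":0,"y":0.1,"z":0,"rx":0.0112,"ry":0.0177,"rz":0},{"grip":0.3,"x":0,"y":0.1,"z":0,"rx":0.0112,"ry":0.0177,"rz":0},{"grip":0.3,"x":0,"y":0.1,"z":0,"rx":0.0112,"ry":0.0177,"rz":0},{"grip":0.3,"x":0,"y":0.1,"z":0,"rx":0.0112,"ry":0.0177,"rz":0},{"grip":0.3,"x":0,"y":0.1,"z":0,"rx":0.0112,"ry":0.0177,"rz":0},{"grip":0.3,"x":0,"y":0.1,"z":0,"rx":0.0112,"ry":0.0177,"rz":0},{"grip":0.3,"x":-0.02,"y":0.25,"z":0,"rx":0,"ry":0,"rz":-0.0175},{"grip":0.3,"x":-0.02,"y":0.25,"z":0,"rx":0,"ry":0,"rz":-0.0175},{"grip":0.3,"x":-0.02,"y":0.25,"z":0,"rx":0,"ry":0,"rz":-0.0175},{"grip":0.3,"x":-0.02,"y":0.25,"z":0,"rx":0,"ry":0,"rz":-0.0175},{"grip":0.3,"x":-0.02,"y":0.25,"z":0,"rx":0,"ry":0,"rz":-0.0175},{"grip":0.3,"x":-0.02,"y":0.25,"z":0,"rx":0,"ry":0,"rz":-0.0175}]'
python3 -m handwheel '[{"grip":0.3,"x":-0.02,"y":0.25,"z":0,"rx":0,"ry":0,"rz":-0.0175},{"grip":0.3,"x":0,"y":0.15,"z":0,"rx":0,"ry":0,"rz":-0.0175},{"grip":0.3,"x":0,"y":0,"z":0,"rx":0,"ry":0,"rz":0},{"grip":0.3,"x":0,"y":0,"z":0,"rx":0,"ry":0,"rz":0},{"grip":0.3,"x":0,"y":0,"z":0,"rx":0,"ry":0,"rz":0}]'
python3 - <<'E'
from h import *
np.set_printoptions(precision=4,suppress=True)
st=bot.state();M=R.from_rotvec(st['tool_rot'])
y=np.radians(97.5);T=R.from_matrix(np.array([[np.cos(y),np.sin(y),0],[np.sin(y),-np.cos(y),0],[0,0,-1]]))
print('rot units',(T*M.inv()).as_rotvec()/2/np.pi,'shift units',(np.array([515.5,32.3,50])-st['position'])/150)
tp=capture('top');save('t9raw',tp)
for c in blobs(tp,(8,70,60),(24,255,255),(230,180,480,260),15):e=ends(c);print(cv2.contourArea(c),e,onplane('top',e,38))
E
```

```text
t: 30.7
position: [516.8, -23.5, 271.3]
tool_rot: [1.786, 2.562, 0.048]
force: [-0.2, 0.5, 0.2]
width: 0.35
grasp_force: 0.0
t: 31.2
position: [514.4, 33.8, 272.1]
tool_rot: [2.047, 2.352, 0.043]
force: [0.7, 0.3, -0.3]
width: 0.346
grasp_force: 0.0
rot units [-0.0008  0.0056 -0.0012] shift units [ 0.007  -0.0101 -1.4809]
83.5 (array([476.463 , 234.0389]), array([477.0967, 259.0482])) [[ 497.796  -580.6597   38.    ]
 [ 422.2436 -579.6269   38.    ]]
35.0 (array([303.0021, 222.9033]), array([313.019 , 223.1187])) [[529.1339 -52.9121  38.    ]
 [528.6638 -83.0281  38.    ]]
152.5 (array([391.9081, 228.029 ]), array([423.5295, 192.4709])) [[ 515.1149 -320.9262   38.    ]
 [ 624.1394 -420.8145   38.    ]]
```

Brush A lies in the pot as planned, (392,228) to (423,192) in the top view, and brush B hasn't moved. Descend onto B and grip it.

```bash
python3 -m handwheel '[{"grip":0.3,"x":0.007,"y":-0.01,"z":-0.28,"rx":-0.0008,"ry":0.0056,"rz":-0.0012},{"grip":0.3,"x":0,"y":0,"z":-0.3,"rx":0,"ry":0,"rz":0},{"grip":0.3,"x":0,"y":0,"z":-0.3,"rx":0,"ry":0,"rz":0},{"grip":0.3,"x":0,"y":0,"z":-0.3,"rx":0,"ry":0,"rz":0},{"grip":0.3,"x":0,"y":0,"z":-0.2,"rx":0,"ry":0,"rz":0},{"grip":0.3,"x":0,"y":0,"z":0,"rx":0,"ry":0,"rz":0},{"grip":0.3,"x":0,"y":0,"z":0,"rx":0,"ry":0,"rz":0}]'
python3 - <<'E'
from h import *
np.set_printoptions(precision=4,suppress=True)
st=bot.state();M=R.from_rotvec(st['tool_rot'])
y=np.radians(97.5);T=R.from_matrix(np.array([[np.cos(y),np.sin(y),0],[np.sin(y),-np.cos(y),0],[0,0,-1]]))
print('rot units',(T*M.inv()).as_rotvec()/2/np.pi,'shift units',(np.array([515.5,32.3,-11])-st['position'])/150)
im=capture('wrist')
for c in blobs(im,(8,70,60),(24,255,255),(100,0,460,420),60):e=ends(c);print(cv2.contourArea(c),e,onplane('wrist',e,38,st))
E
```

```text
t: 31.95
position: [515.8, 32.3, 66.2]
tool_rot: [2.073, 2.36, 0.001]
force: [0.2, 0.2, 0.2]
width: 0.352
grasp_force: 0.0
rot units [-0.      0.0001  0.0003] shift units [-0.002   0.0001 -0.5145]
3072.0 (array([283.292 , 127.9888]), array([283.7027, 359.0059])) [[510.7709  93.7639  38.    ]
 [533.8105 -78.0376  38.    ]]
```

```bash
python3 -m handwheel '[{"grip":0.3,"x":0.013,"y":0,"z":-0.2,"rx":0,"ry":0,"rz":0},{"grip":0.3,"x":0,"y":0,"z":-0.2,"rx":0,"ry":0,"rz":0},{"grip":0.3,"x":0,"y":0,"z":-0.11,"rx":0,"ry":0,"rz":0},{"grip":0.3,"x":0,"y":0,"z":0,"rx":0,"ry":0,"rz":0},{"grip":0.3,"x":0,"y":0,"z":0,"rx":0,"ry":0,"rz":0},{"grip":1,"x":0,"y":0,"z":0,"rx":0,"ry":0,"rz":0},{"grip":1,"x":0,"y":0,"z":0,"rx":0,"ry":0,"rz":0},{"grip":1,"x":0,"y":0,"z":0,"rx":0,"ry":0,"rz":0},{"grip":1,"x":0,"y":0,"z":0,"rx":0,"ry":0,"rz":0},{"grip":1,"x":0,"y":0,"z":0,"rx":0,"ry":0,"rz":0}]'
python3 - <<'E'
from kin import *
np.set_printoptions(precision=3,suppress=True)
k=json.load(open('k.json'))[0]
tp=np.array([538.7,-339,0]);q0=[-.8,.1,1.9,.5,.6,.6]
for az in(-60,-50,-43,-32,-20,0,20):
  for tilt in(45,52,60):
    a=np.radians(az);o=np.array([np.cos(a),np.sin(a),0]);T=np.radians(tilt)
    t=np.cos(T)*np.array([0,0,-1])+np.sin(T)*o;f=np.sin(T)*np.array([0,0,-1])-np.cos(T)*o;x=-f;y=np.cross(t,x);Rn=R.from_matrix(np.c_[x,y,t])
    out=[];q=q0
    for Fz in(150,45):
        F=tp-27*o;F[2]=Fz;p=F-115*f+57*t;q,e=ik(p,Rn,q,k);out+=[np.round(q,2),round(e,1),p.round()]
    print(az,tilt,*out)
E
```

```text
t: 33.0
position: [519.3, 32.8, -8.4]
tool_rot: [2.07, 2.358, 0.005]
force: [-0.5, -0.6, 6.4]
width: 0.137
grasp_force: 58.8
-60 45 [-0.65  0.14  1.88 -0.66  0.46  2.47] 0.0 [ 586. -421.  191.] [-0.65  0.33  1.92 -1.09  0.31  2.93] 0.0 [ 586. -421.   86.]
-60 52 [-0.62  0.11  1.96 -1.03  0.39  2.84] 0.0 [ 583. -416.  206.] [-0.65  0.28  1.95 -1.14  0.31  2.97] 25.9 [ 583. -416.  101.]
-60 60 [-0.62  0.06  2.   -1.14  0.37  2.94] 24.9 [ 579. -408.  221.] [-0.65  0.21  1.98 -1.14  0.31  2.96] 58.3 [ 579. -408.  116.]
-50 45 [-0.71  0.11  1.92 -0.35  0.35  2.02] 0.0 [ 600. -411.  191.] [-0.71  0.3   1.96 -0.85  0.16  2.53] 0.0 [ 600. -411.   86.]
-50 52 [-0.69  0.07  2.   -0.72  0.22  2.39] 0.0 [ 596. -407.  206.] [-0.72  0.25  2.   -1.14  0.11  2.81] 19.2 [ 596. -407.  101.]
-50 60 [-0.7   0.02  2.07 -1.14  0.14  2.8 ] 15.0 [ 590. -400.  221.] [-0.74  0.18  2.05 -1.14  0.05  2.79] 48.1 [ 590. -400.  116.]
-43 45 [-0.75  0.1   1.93 -0.01  0.33  1.58] 0.0 [ 608. -404.  191.] [-0.75  0.29  1.97 -0.03  0.09  1.6 ] 0.0 [ 608. -404.   86.]
-43 52 [-0.75  0.05  2.02 -0.02  0.16  1.59] 0.0 [ 6
[... 1073 characters left out ...]
.34  1.9   1.09  0.71 -0.19] 0.0 [ 633. -339.   86.]
0 52 [-1.02  0.13  1.94  1.1   0.86 -0.13] 0.0 [ 627. -339.  206.] [-1.02  0.33  1.97  1.3   0.77 -0.42] 0.0 [ 627. -339.  101.]
0 60 [-1.09  0.12  2.01  1.31  0.92 -0.35] 0.0 [ 619. -339.  221.] [-1.09  0.35  2.03  1.49  0.88 -0.65] 0.0 [ 619. -339.  116.]
20 45 [-1.    0.25  1.75  0.87  1.12 -0.18] 0.0 [ 628. -307.  191.] [-1.    0.42  1.79  0.97  1.   -0.36] 0.0 [ 628. -307.   86.]
20 52 [-1.07  0.25  1.8   1.01  1.17 -0.31] 0.0 [ 622. -309.  206.] [-1.07  0.43  1.83  1.09  1.07 -0.51] 0.0 [ 622. -309.  101.]
20 60 [-1.14  0.27  1.84  1.14  1.25 -0.44] 0.0 [ 614. -312.  221.] [-1.14  0.46  1.86  1.22  1.17 -0.65] 0.0 [ 614. -312.  116.]
```

Brush B is gripped. Entering with azimuth +10° and a 60° tilt keeps the joints comfortable and clears brush A.

```bash
python3 -m handwheel '[{"grip":1,"x":0,"y":0,"z":0.1,"rx":0,"ry":0,"rz":0},{"grip":1,"x":0,"y":0,"z":0.2,"rx":0,"ry":0,"rz":0},{"grip":1,"x":0,"y":0,"z":0.25,"rx":0,"ry":0,"rz":0},{"grip":1,"x":0,"y":0,"z":0.3,"rx":0,"ry":0,"rz":0},{"grip":1,"x":0,"y":0,"z":0.3,"rx":0,"ry":0,"rz":0},{"grip":1,"x":0,"y":0,"z":0.3,"rx":0,"ry":0,"rz":0},{"grip":1,"x":0,"y":0,"z":0.217,"rx":0,"ry":0,"rz":0},{"grip":1,"x":0.055,"y":-0.194,"z":0,"rx":0,"ry":0,"rz":-0.0203},{"grip":1,"x":0.055,"y":-0.194,"z":0,"rx":0,"ry":0,"rz":-0.0203},{"grip":1,"x":0.055,"y":-0.194,"z":0,"rx":0,"ry":0,"rz":-0.0203},{"grip":1,"x":0.055,"y":-0.194,"z":0,"rx":0,"ry":0,"rz":-0.0203},{"grip":1,"x":0.055,"y":-0.194,"z":0,"rx":0,"ry":0,"rz":-0.0203}]'
python3 -m handwheel '[{"grip":1,"x":0.055,"y":-0.194,"z":0,"rx":0,"ry":0,"rz":-0.0203},{"grip":1,"x":0.055,"y":-0.194,"z":0,"rx":0,"ry":0,"rz":-0.0203},{"grip":1,"x":0.055,"y":-0.194,"z":0,"rx":0,"ry":0,"rz":-0.0203},{"grip":1,"x":0.055,"y":-0.194,"z":0,"rx":0,"ry":0,"rz":-0.0203},{"grip":1,"x":0.055,"y":-0.194,"z":0,"rx":0,"ry":0,"rz":-0.0203},{"grip":1,"x":0.055,"y":-0.194,"z":0,"rx":0,"ry":0,"rz":-0.0203},{"grip":1,"x":0.055,"y":-0.194,"z":0,"rx":0,"ry":0,"rz":-0.0203},{"grip":1,"x":0,"y":0,"z":0,"rx":0,"ry":0,"rz":0},{"grip":1,"x":0,"y":0,"z":0,"rx":0,"ry":0,"rz":0}]'
python3 -m handwheel '[{"grip":1,"x":0,"y":0,"z":0,"rx":0.003,"ry":-0.0164,"rz":0},{"grip":1,"x":0,"y":0,"z":0,"rx":0.003,"ry":-0.0164,"rz":0},{"grip":1,"x":0,"y":0,"z":0,"rx":0.003,"ry":-0.0164,"rz":0},{"grip":1,"x":0,"y":0,"z":0,"rx":0.003,"ry":-0.0164,"rz":0},{"grip":1,"x":0,"y":0,"z":0,"rx":0.003,"ry":-0.0164,"rz":0},{"grip":1,"x":0,"y":0,"z":0,"rx":0.003,"ry":-0.0164,"rz":0},{"grip":1,"x":0,"y":0,"z":0,"rx":0.003,"ry":-0.0164,"rz":0},{"grip":1,"x":0,"y":0,"z":0,"rx":0.003,"ry":-0.0164,"rz":0},{"grip":1,"x":0,"y":0,"z":0,"rx":0.003,"ry":-0.0164,"rz":0},{"grip":1,"x":0,"y":0,"z":0,"rx":0.003,"ry":-0.0164,"rz":0},{"grip":1,"x":0,"y":0,"z":0,"rx":0,"ry":0,"rz":0},{"grip":1,"x":0,"y":0,"z":0,"rx":0,"ry":0,"rz":0}]'; python3 g.py -1
python3 - <<'E'
from h import *
L=lambda n:cv2.imread(f'pics/{n}.png')[:,:,::-1].copy()
save('s10raw',capture('scene'));save('t10raw',capture('top'))
for box in((142,295,194,318),(142,285,194,318)):print(shift(L('s7raw'),L('s10raw'),box),shift(L('s9raw'),L('s10raw'),box))
for c in blobs(L('t10raw'),(8,70,60),(24,255,255),(370,150,470,260),15):print(cv2.contourArea(c),ends(c))
E
```

```text
t: 34.2
position: [559.0, -113.5, 240.8]
tool_rot: [2.71, 1.584, 0.003]
force: [0.3, -0.3, -1.2]
width: 0.136
grasp_force: 58.8
t: 35.1
position: [616.3, -316.4, 239.9]
tool_rot: [3.129, 0.267, 0.001]
force: [0.1, 1.0, -0.3]
width: 0.14
grasp_force: 58.9
t: 36.3
position: [616.5, -315.4, 239.6]
tool_rot: [-2.633, -0.224, -1.516]
force: [-0.3, -0.6, 0.3]
width: 0.137
grasp_force: 58.9
G [ 567.95 -324.22  268.16] F [ 510.99 -333.42  168.69] f [-0.5  -0.08 -0.86] t [ 0.85  0.15 -0.5 ] q [-1.12  0.15  1.94  1.2   1.1  -0.34]
(0.7922804951667786, -1, 0) (0.813431441783905, 0, 0)
(0.4846961796283722, 0, 0) (0.8212452530860901, 0, 0)
79.0 (array([392.26723011, 228.46344017]), array([408.94262241, 205.69022205]))
47.5 (array([414.66609057, 198.95272293]), array([417.69885436, 177.53260835]))
```

```bash
python3 -m handwheel '[{"grip":1,"x":0.007,"y":-0.01,"z":-0.1,"rx":0,"ry":0,"rz":0},{"grip":1,"x":0,"y":0,"z":-0.15,"rx":0,"ry":0,"rz":0},{"grip":1,"x":0,"y":0,"z":-0.15,"rx":0,"ry":0,"rz":0},{"grip":1,"x":0,"y":0,"z":-0.1,"rx":0,"ry":0,"rz":0},{"grip":1,"x":0,"y":0,"z":-0.1,"rx":0,"ry":0,"rz":0},{"grip":1,"x":0,"y":0,"z":0,"rx":0,"ry":0,"rz":0}]'
python3 -m handwheel '[{"grip":1,"x":0,"y":0,"z":-0.1,"rx":0,"ry":0,"rz":0},{"grip":1,"x":0,"y":0,"z":-0.1,"rx":0,"ry":0,"rz":0},{"grip":1,"x":0,"y":0,"z":-0.03,"rx":0,"ry":0,"rz":0},{"grip":1,"x":0,"y":0,"z":0,"rx":0,"ry":0,"rz":0},{"grip":1,"x":0,"y":0,"z":0,"rx":0,"ry":0,"rz":0}]';python3 g.py -1
```

```text
t: 37.0
position: [618.0, -316.5, 148.5]
tool_rot: [-2.632, -0.225, -1.515]
force: [0.6, -0.2, -0.3]
width: 0.138
grasp_force: 58.9
t: 37.5
position: [618.0, -317.9, 116.1]
tool_rot: [-2.633, -0.225, -1.52]
force: [-2.1, 1.2, 2.7]
width: 0.135
grasp_force: 59.2
G [ 569.42 -326.72  144.59] F [ 512.72 -336.02   44.97] f [-0.49 -0.08 -0.87] t [ 0.85  0.15 -0.5 ] q [-1.12  0.39  1.96  1.35  1.03 -0.64]
```

```bash
python3 -m handwheel '[{"grip":0.3,"x":0,"y":0,"z":0,"rx":0,"ry":0,"rz":0},{"grip":0.3,"x":0,"y":0,"z":0,"rx":0,"ry":0,"rz":0},{"grip":0.3,"x":0,"y":0,"z":0,"rx":0,"ry":0,"rz":0},{"grip":0.3,"x":-0.08,"y":-0.014,"z":0.047,"rx":0,"ry":0,"rz":0},{"grip":0.3,"x":-0.13,"y":-0.023,"z":0.077,"rx":0,"ry":0,"rz":0},{"grip":0.3,"x":-0.13,"y":-0.023,"z":0.077,"rx":0,"ry":0,"rz":0},{"grip":0.3,"x":-0.13,"y":-0.023,"z":0.077,"rx":0,"ry":0,"rz":0},{"grip":0.3,"x":-0.1,"y":0,"z":0.25,"rx":0,"ry":0,"rz":0},{"grip":0.3,"x":0,"y":0,"z":0.3,"rx":0,"ry":0,"rz":0},{"grip":0.3,"x":0,"y":0,"z":0.3,"rx":0,"ry":0,"rz":0},{"grip":0.3,"x":0,"y":0,"z":0,"rx":0,"ry":0,"rz":0}]'
python3 -m handwheel '[{"grip":0.3,"x":0,"y":0.1,"z":0,"rx":-0.003,"ry":0.0164,"rz":0},{"grip":0.3,"x":0,"y":0.2,"z":0,"rx":-0.003,"ry":0.0164,"rz":0},{"grip":-1,"x":0,"y":0.2,"z":0,"rx":-0.003,"ry":0.0164,"rz":0},{"grip":-1,"x":0,"y":0.2,"z":0,"rx":-0.003,"ry":0.0164,"rz":0},{"grip":-1,"x":0,"y":0.2,"z":0,"rx":-0.003,"ry":0.0164,"rz":0},{"grip":-1,"x":0,"y":0.2,"z":0,"rx":-0.003,"ry":0.0164,"rz":0},{"grip":-1,"x":0,"y":0.2,"z":0,"rx":-0.003,"ry":0.0164,"rz":0},{"grip":-1,"x":0,"y":0.2,"z":0,"rx":-0.003,"ry":0.0164,"rz":0},{"grip":-1,"x":0,"y":0.2,"z":0,"rx":-0.003,"ry":0.0164,"rz":0},{"grip":-1,"x":0,"y":0.2,"z":0,"rx":-0.003,"ry":0.0164,"rz":0},{"grip":-1,"x":0,"y":0.2,"z":0,"rx":0,"ry":0,"rz":0.02},{"grip":-1,"x":0,"y":0.2,"z":0,"rx":0,"ry":0,"rz":0.02}]'
python3 - <<'E'
from h import *
np.set_printoptions(precision=3,suppress=True)
st=bot.state();print(st['position'],st['tool_rot'],st['joint_pos'])
tp=capture('top');sc=capture('scene');save('t11raw',tp);save('s11raw',sc)
x=cv2.resize(tp[160:270,350:460],None,fx=3.6,fy=3.6,interpolation=cv2.INTER_CUBIC);y=cv2.resize(sc[240:350,120:230],None,fx=3.6,fy=3.6,interpolation=cv2.INTER_CUBIC)
save('v11',cv2.convertScaleAbs(np.hstack([x,y]),alpha=1.3))
E
```

```text
t: 38.6
position: [532.4, -332.9, 291.5]
tool_rot: [-2.638, -0.231, -1.528]
force: [0.2, -0.5, -0.6]
width: 0.347
grasp_force: 0.0
t: 39.8
position: [531.6, 16.0, 282.9]
tool_rot: [3.07, 0.665, -0.005]
force: [0.2, 0.1, -0.1]
width: 0.999
grasp_force: 0.0
[531.553  16.001 282.85 ] [ 3.07   0.665 -0.005] [-0.192  0.022  1.597 -0.002  1.525  0.952]
```

View pics/v11.png

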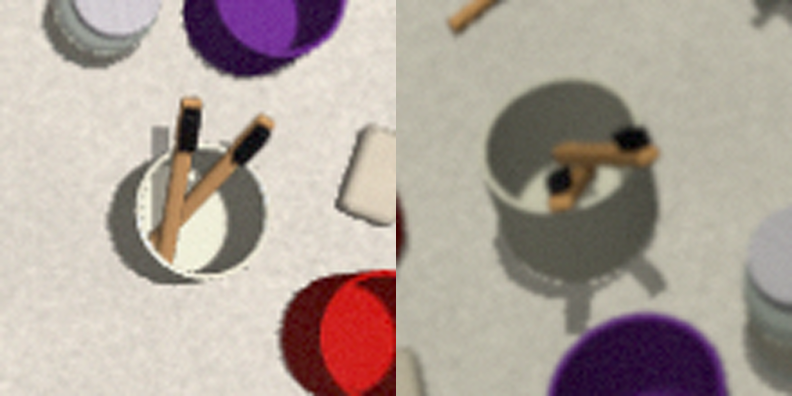

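Both brushes stand in the pot bristle end up, and the pot is upright. Next is the scrubbing brush on the mat, starting with a wrist view above it.

```bash
python3 -m handwheel '[{"grip":-1,"x":0,"y":0.22,"z":0,"rx":0,"ry":0,"rz":0.02},{"grip":-1,"x":0,"y":0.22,"z":0,"rx":0,"ry":0,"rz":0.02},{"grip":-1,"x":0,"y":0.22,"z":0,"rx":0,"ry":0,"rz":0.02},{"grip":-1,"x":0,"y":0.22,"z":0,"rx":0,"ry":0,"rz":0.02},{"grip":-1,"x":0,"y":0.22,"z":0,"rx":0,"ry":0,"rz":0.02},{"grip":-1,"x":0,"y":0.22,"z":0,"rx":0,"ry":0,"rz":0.02},{"grip":-1,"x":0,"y":0.2,"z":0,"rx":0,"ry":0,"rz":0.02},{"grip":-1,"x":0,"y":0.1,"z":0,"rx":0,"ry":0,"rz":0.02},{"grip":-1,"x":0,"y":0,"z":0,"rx":0,"ry":0,"rz":0.017},{"grip":-1,"x":0,"y":0,"z":0,"rx":0,"ry":0,"rz":0},{"grip":-1,"x":0,"y":0,"z":0,"rx":0,"ry":0,"rz":0},{"grip":-1,"x":0,"y":0,"z":0,"rx":0,"ry":0,"rz":0}]'
python3 - <<'E'
from h import *
np.set_printoptions(precision=1,suppress=True)
st=bot.state();im=capture('wrist');print(st['position'],st['joint_pos']);save('w12',im);sc=capture('scene')
for c in blobs(im,(3,110,40),(16,255,255),(0,0,560,420),200):
    r=cv2.minAreaRect(c);b=cv2.boxPoints(r);print(r,'\n',onplane('wrist',b,34,st),onplane('wrist',[r[0]],34,st))
for c in blobs(sc,(3,110,30),(16,255,255),(300,130,400,200),20):
    r=cv2.minAreaRect(c);print('scene',r,onplane('scene',[r[0]],34))
E
```

```text
t: 41.1
position: [532.2, 256.9, 284.0]
tool_rot: [2.266, 2.175, 0.001]
force: [-1.0, 0.2, 0.1]
width: 1.0
grasp_force: 0.0
[532.2 256.9 284. ] [ 0.2  0.2  1.5 -0.   1.5  0.3]
((290.2942199707031, 129.58978271484375), (72.3735122680664, 32.691593170166016), 86.98721313476562) 
 [[527.3 353.5  34. ]
 [568.4 353.8  34. ]
 [571.6 262.8  34. ]
 [528.  262.3  34. ]] [[548.8 309.5  34. ]]
scene ((345.8599853515625, 172.97999572753906), (13.80000114440918, 28.200002670288086), 53.13010025024414) [[553.5 298.   34. ]]
```

The brush measures 91 × 42 mm at z = 34, centred at (549,308.7) with its axis at about 91°. Picking it up.

```bash
python3 -m handwheel '[{"grip":-1,"x":0.056,"y":0.172,"z":0,"rx":0,"ry":0,"rz":0.005},{"grip":-1,"x":0.056,"y":0.173,"z":0,"rx":0,"ry":0,"rz":0.005},{"grip":-1,"x":0,"y":0,"z":-0.3,"rx":0,"ry":0,"rz":0},{"grip":-1,"x":0,"y":0,"z":-0.3,"rx":0,"ry":0,"rz":0},{"grip":-1,"x":0,"y":0,"z":-0.3,"rx":0,"ry":0,"rz":0},{"grip":-1,"x":0,"y":0,"z":-0.3,"rx":0,"ry":0,"rz":0},{"grip":-1,"x":0,"y":0,"z":-0.3,"rx":0,"ry":0,"rz":0},{"grip":-1,"x":0,"y":0,"z":-0.2,"rx":0,"ry":0,"rz":0},{"grip":-1,"x":0,"y":0,"z":0,"rx":0,"ry":0,"rz":0}]'
python3 -m handwheel '[{"grip":-1,"x":0,"y":0,"z":-0.15,"rx":0,"ry":0,"rz":0},{"grip":-1,"x":0,"y":0,"z":-0.15,"rx":0,"ry":0,"rz":0},{"grip":-1,"x":0,"y":0,"z":-0.06,"rx":0,"ry":0,"rz":0},{"grip":-1,"x":0,"y":0,"z":0,"rx":0,"ry":0,"rz":0},{"grip":1,"x":0,"y":0,"z":0,"rx":0,"ry":0,"rz":0},{"grip":1,"x":0,"y":0,"z":0,"rx":0,"ry":0,"rz":0},{"grip":1,"x":0,"y":0,"z":0,"rx":0,"ry":0,"rz":0},{"grip":1,"x":0,"y":0,"z":0,"rx":0,"ry":0,"rz":0},{"grip":1,"x":0,"y":0,"z":0,"rx":0,"ry":0,"rz":0},{"grip":1,"x":0,"y":0,"z":0,"rx":0,"ry":0,"rz":0}]'
```

```text
t: 42.1
position: [544.6, 307.8, 23.7]
tool_rot: [-2.192, -2.246, 0.013]
force: [0.3, -0.5, 0.3]
width: 1.001
grasp_force: 0.0
t: 43.1
position: [550.1, 310.2, -23.2]
tool_rot: [2.191, 2.248, 0.005]
force: [-0.5, -0.7, 6.9]
width: 0.475
grasp_force: 63.1
```

```bash
python3 -m handwheel '[{"grip":1,"x":0,"y":0,"z":0.1,"rx":0,"ry":0,"rz":0},{"grip":1,"x":0,"y":0,"z":0.25,"rx":0,"ry":0,"rz":0},{"grip":1,"x":0,"y":0,"z":0.25,"rx":0,"ry":0,"rz":0},{"grip":1,"x":0,"y":0,"z":0.25,"rx":0,"ry":0,"rz":0},{"grip":1,"x":0,"y":-0.15,"z":0.1,"rx":0,"ry":0,"rz":0.004},{"grip":1,"x":0.02,"y":-0.25,"z":0,"rx":0,"ry":0,"rz":0.004},{"grip":1,"x":0.02,"y":-0.25,"z":0,"rx":0,"ry":0,"rz":0},{"grip":1,"x":0.02,"y":-0.25,"z":0,"rx":0,"ry":0,"rz":0},{"grip":1,"x":0.02,"y":-0.25,"z":0,"rx":0,"ry":0,"rz":0},{"grip":1,"x":0,"y":-0.25,"z":0,"rx":0,"ry":0,"rz":0},{"grip":1,"x":0,"y":-0.25,"z":0,"rx":0,"ry":0,"rz":0},{"grip":1,"x":0,"y":-0.2,"z":0,"rx":0,"ry":0,"rz":0}]'
python3 -m handwheel '[{"grip":1,"x":0,"y":-0.2,"z":0,"rx":0,"ry":0,"rz":0},{"grip":1,"x":0,"y":0,"z":0,"rx":0,"ry":0,"rz":0},{"grip":1,"x":0,"y":0,"z":-0.25,"rx":0,"ry":0,"rz":0},{"grip":1,"x":0,"y":0,"z":-0.25,"rx":0,"ry":0,"rz":0},{"grip":1,"x":0,"y":0,"z":-0.15,"rx":0,"ry":0,"rz":0},{"grip":1,"x":0,"y":0,"z":-0.1,"rx":0,"ry":0,"rz":0},{"grip":1,"x":0,"y":0,"z":0,"rx":0,"ry":0,"rz":0},{"grip":1,"x":0,"y":0,"z":0,"rx":0,"ry":0,"rz":0}]'
```

```text
t: 44.3
position: [560.6, 30.2, 118.5]
tool_rot: [2.135, 2.302, 0.002]
force: [-0.2, -0.2, -0.8]
width: 0.474
grasp_force: 62.3
t: 45.1
position: [561.6, 2.4, 6.1]
tool_rot: [2.134, 2.303, 0.003]
force: [0.3, 0.2, 0.1]
width: 0.481
grasp_force: 62.3
```

```bash
python3 -m handwheel '[{"grip":1,"x":0,"y":0,"z":-0.03,"rx":0,"ry":0,"rz":0},{"grip":1,"x":0,"y":0,"z":-0.02,"rx":0,"ry":0,"rz":0},{"grip":1,"x":0,"y":0,"z":0,"rx":0,"ry":0,"rz":0},{"grip":1,"x":0,"y":0,"z":0,"rx":0,"ry":0,"rz":0}]'
python3 -m handwheel '[{"grip":0.0,"x":0,"y":0,"z":0,"rx":0,"ry":0,"rz":0},{"grip":-0.6,"x":0,"y":0,"z":0,"rx":0,"ry":0,"rz":0},{"grip":-0.6,"x":0,"y":0,"z":0,"rx":0,"ry":0,"rz":0},{"grip":-0.6,"x":0,"y":0,"z":0,"rx":0,"ry":0,"rz":0},{"grip":-0.6,"x":0,"y":0,"z":0.1,"rx":0,"ry":0,"rz":0},{"grip":-0.6,"x":0,"y":0,"z":0.3,"rx":0,"ry":0,"rz":0},{"grip":-0.6,"x":0,"y":0,"z":0.3,"rx":0,"ry":0,"rz":0},{"grip":-0.6,"x":0,"y":0,"z":0.3,"rx":0,"ry":0,"rz":0},{"grip":0.4,"x":-0.2,"y":0,"z":0.3,"rx":0,"ry":0,"rz":0},{"grip":0.4,"x":-0.2,"y":0,"z":0,"rx":0,"ry":0,"rz":0},{"grip":0.4,"x":-0.2,"y":0,"z":0,"rx":0,"ry":0,"rz":0},{"grip":0.4,"x":0,"y":0,"z":0,"rx":0,"ry":0,"rz":0}]'
python3 - <<'E'
from h import *
np.set_printoptions(precision=1,suppress=True)
for i in range(2):capture('scene')
st=bot.state();im=capture('wrist');tp=capture('top');sc=capture('scene');print(st['position']);save('w13',im);save('t13raw',tp);save('s13raw',sc)
for c in blobs(im,(3,110,40),(16,255,255),(0,0,560,420),200):
    r=cv2.minAreaRect(c);b=cv2.boxPoints(r);print(r,'\n',onplane('wrist',b,54,st),onplane('wrist',[r[0]],54,st))
for c in blobs(tp,(3,110,40),(16,255,255),(130,150,340,260),30):
    r=cv2.minAreaRect(c);print('top',r,onplane('top',[r[0]],54))
L=lambda n:cv2.imread(f'pics/{n}.png')[:,:,::-1].copy()
print(shift(L('t11raw'),tp,(375,185,432,245)),shift(L('s11raw'),sc,(142,262,194,318)))
print('handle proj',project('wrist',[(798.4-.997*367,19.8-.0785*367,54)],st))
E
```

```text
t: 45.5
position: [561.1, 2.2, -2.1]
tool_rot: [2.135, 2.303, 0.002]
force: [0.0, 0.7, -0.7]
width: 0.476
grasp_force: 62.3
t: 46.7
position: [470.5, 2.7, 190.3]
tool_rot: [2.135, 2.303, 0.001]
force: [0.2, 0.5, -0.1]
width: 0.3
grasp_force: 0.0
[473.5   2.1 190.5]
((364.6340026855469, 193.95440673828125), (41.52147674560547, 87.72069549560547), 3.012787342071533) 
 [[543.1 -44.9  54. ]
 [536.1  45.5  54. ]
 [576.5  46.3  54. ]
 [586.7 -44.   54. ]] [[560.5   2.4  54. ]]
top ((291.0882873535156, 206.14710998535156), (19.645383834838867, 5.578319072723389), 14.03624439239502) [[577.7 -16.7  54. ]]
(0.998321533203125, 0, 0) (0.9976757168769836, 0, 0)
handle proj [[237.4 195.8]]
```

The brush lies flat in the tray at (560,2), and the pot and long brushes are unchanged. Now push the drawer home with shut fingers against the front of the bar handle.

```bash
python3 -m handwheel '[{"grip":1,"x":-0.24,"y":-0.045,"z":0,"rx":0,"ry":0,"rz":0},{"grip":1,"x":-0.24,"y":-0.045,"z":0,"rx":0,"ry":0,"rz":0},{"grip":1,"x":0,"y":0,"z":-0.25,"rx":0,"ry":0,"rz":0},{"grip":1,"x":0,"y":0,"z":-0.25,"rx":0,"ry":0,"rz":0},{"grip":1,"x":0,"y":0,"z":-0.25,"rx":0,"ry":0,"rz":0},{"grip":1,"x":0,"y":0,"z":-0.25,"rx":0,"ry":0,"rz":0},{"grip":1,"x":0,"y":0,"z":-0.25,"rx":0,"ry":0,"rz":0},{"grip":1,"x":0,"y":0,"z":0,"rx":0,"ry":0,"rz":0},{"grip":1,"x":0,"y":0,"z":0,"rx":0,"ry":0,"rz":0}]'
python3 -m handwheel '[{"grip":1,"x":0.05,"y":0.004,"z":0,"rx":0,"ry":0,"rz":0},{"grip":1,"x":0.05,"y":0.004,"z":0,"rx":0,"ry":0,"rz":0},{"grip":1,"x":0.1,"y":0.008,"z":0,"rx":0,"ry":0,"rz":0},{"grip":1,"x":0.1,"y":0.008,"z":0,"rx":0,"ry":0,"rz":0},{"grip":1,"x":0.1,"y":0.008,"z":0,"rx":0,"ry":0,"rz":0},{"grip":1,"x":0.1,"y":0.008,"z":0,"rx":0,"ry":0,"rz":0},{"grip":1,"x":0.1,"y":0.008,"z":0,"rx":0,"ry":0,"rz":0},{"grip":1,"x":0.1,"y":0.008,"z":0,"rx":0,"ry":0,"rz":0},{"grip":1,"x":0.1,"y":0.008,"z":0,"rx":0,"ry":0,"rz":0},{"grip":1,"x":0.1,"y":0.008,"z":0,"rx":0,"ry":0,"rz":0},{"grip":1,"x":0.1,"y":0.008,"z":0,"rx":0,"ry":0,"rz":0},{"grip":1,"x":0.1,"y":0.008,"z":0,"rx":0,"ry":0,"rz":0}]'
python3 -m handwheel '[{"grip":1,"x":0.07,"y":0.006,"z":0,"rx":0,"ry":0,"rz":0},{"grip":1,"x":0.07,"y":0.006,"z":0,"rx":0,"ry":0,"rz":0},{"grip":1,"x":0,"y":0,"z":0,"rx":0,"ry":0,"rz":0},{"grip":1,"x":0,"y":0,"z":0,"rx":0,"ry":0,"rz":0}]'
```

```text
t: 47.85
position: [401.1, -11.2, 1.7]
tool_rot: [-2.135, -2.303, -0.0]
force: [0.1, -0.1, 0.5]
width: 0.001
grasp_force: 0.0
t: 49.05
position: [568.7, 1.9, 3.7]
tool_rot: [2.133, 2.302, 0.004]
force: [0.3, -0.5, -0.4]
width: 0.0
grasp_force: 0.2
t: 49.45
position: [587.1, 3.8, 1.8]
tool_rot: [2.135, 2.304, 0.001]
force: [0.4, 0.2, 0.3]
width: -0.002
grasp_force: 0.0
```

```bash
for i in 1 2 3; do python3 -m handwheel '[{"grip":1,"x":0.025,"y":0.002,"z":0,"rx":0,"ry":0,"rz":0},{"grip":1,"x":0,"y":0,"z":0,"rx":0,"ry":0,"rz":0},{"grip":1,"x":0,"y":0,"z":0,"rx":0,"ry":0,"rz":0}]' | grep -E "position|force: \["; done
```

```text
position: [590.7, 4.0, 1.7]
force: [-0.5, 0.5, -1.0]
position: [594.7, 4.3, 1.7]
force: [-0.1, -0.7, -0.4]
position: [595.3, 4.5, 1.4]
force: [-11.8, -1.9, 8.0]
```

The drawer meets its stop at x≈595, as expected, so it's home. Back off, rise, and go to the isolator bar, which now lies across the unit.

```bash
python3 -m handwheel '[{"grip":1,"x":-0.15,"y":-0.01,"z":0,"rx":0,"ry":0,"rz":0},{"grip":1,"x":0,"y":0,"z":0.25,"rx":0,"ry":0,"rz":0},{"grip":1,"x":0,"y":0,"z":0.3,"rx":0,"ry":0,"rz":0},{"grip":1,"x":0,"y":0,"z":0.3,"rx":0,"ry":0,"rz":0},{"grip":-1,"x":0,"y":0,"z":0.3,"rx":0,"ry":0,"rz":0},{"grip":-1,"x":0,"y":0,"z":0.2,"rx":0,"ry":0,"rz":0},{"grip":-1,"x":0.2,"y":0.13,"z":0,"rx":0,"ry":0,"rz":0},{"grip":-1,"x":0.2,"y":0.13,"z":0,"rx":0,"ry":0,"rz":0},{"grip":-1,"x":0.2,"y":0.13,"z":0,"rx":0,"ry":0,"rz":0},{"grip":-1,"x":0.2,"y":0.13,"z":0,"rx":0,"ry":0,"rz":0},{"grip":-1,"x":0,"y":0,"z":0,"rx":0,"ry":0,"rz":0},{"grip":-1,"x":0,"y":0,"z":0,"rx":0,"ry":0,"rz":0}]'
python3 - <<'E'
from h import *
np.set_printoptions(precision=1,suppress=True)
st=bot.state();im=capture('wrist');print(st['position'],project('wrist',[(697,81,150),(694.5,109,150),(699.3,53,150),(613,3,54)],st))
h=cv2.cvtColor(im,cv2.COLOR_RGB2HSV)[:,:,2];m=(h<45).astype(np.uint8);m[330:]=0
for y in range(160,330,8):
    x=np.where(m[y,200:380])[0]+200;print(y,(x.min(),x.max(),len(x)) if len(x) else '',end=' ')
E
```

```text
t: 51.55
position: [695.7, 81.5, 203.2]
tool_rot: [-2.134, -2.305, 0.0]
force: [-0.8, -0.2, 0.1]
width: 1.0
grasp_force: 0.0
[695.7  81.5 203.2] [[280.5 211.8]
 [280.1 175. ]
 [280.7 246.4]
 [198.8 249.8]]
160  168  176 (np.int64(274), np.int64(291), 18) 184 (np.int64(268), np.int64(296), 23) 192 (np.int64(262), np.int64(302), 35) 200 (np.int64(261), np.int64(303), 43) 208 (np.int64(262), np.int64(302), 41) 216 (np.int64(268), np.int64(297), 30) 224 (np.int64(274), np.int64(291), 18) 232 (np.int64(274), np.int64(291), 18) 240 (np.int64(275), np.int64(290), 16) 248  256  264  272 (np.int64(379), np.int64(379), 1) 280 (np.int64(378), np.int64(379), 2) 288 (np.int64(377), np.int64(379), 3) 296 (np.int64(377), np.int64(379), 3) 304 (np.int64(379), np.int64(379), 1) 312  320  328
```

The bar is seen at columns 274–291 and rows 172–246, right under the gripper. Descend, grip and turn it back 90°.

```bash
python3 -m handwheel '[{"grip":-1,"x":0.008,"y":0,"z":-0.2,"rx":0,"ry":0,"rz":0},{"grip":-1,"x":0,"y":0,"z":-0.2,"rx":0,"ry":0,"rz":0},{"grip":-1,"x":0,"y":0,"z":-0.2,"rx":0,"ry":0,"rz":0},{"grip":-1,"x":0,"y":0,"z":-0.08,"rx":0,"ry":0,"rz":0},{"grip":-1,"x":0,"y":0,"z":0,"rx":0,"ry":0,"rz":0},{"grip":1,"x":0,"y":0,"z":0,"rx":0,"ry":0,"rz":0},{"grip":1,"x":0,"y":0,"z":0,"rx":0,"ry":0,"rz":0},{"grip":1,"x":0,"y":0,"z":0,"rx":0,"ry":0,"rz":0},{"grip":1,"x":0,"y":0,"z":0,"rx":0,"ry":0,"rz":0},{"grip":1,"x":0,"y":0,"z":0,"rx":0,"ry":0,"rz":0},{"grip":1,"x":0,"y":0,"z":0,"rx":0,"ry":0,"rz":0},{"grip":1,"x":0,"y":0,"z":0,"rx":0,"ry":0,"rz":0}]'
```

```text
t: 52.8
position: [697.6, 81.2, 103.2]
tool_rot: [2.134, 2.303, 0.003]
force: [0.2, 0.6, 4.8]
width: 0.139
grasp_force: 60.1
```

```bash
python3 -m handwheel '[{"grip":1,"x":0,"y":0,"z":0,"rx":0,"ry":0,"rz":-0.0215},{"grip":1,"x":0,"y":0,"z":0,"rx":0,"ry":0,"rz":-0.0215},{"grip":1,"x":0,"y":0,"z":0,"rx":0,"ry":0,"rz":-0.0215},{"grip":1,"x":0,"y":0,"z":0,"rx":0,"ry":0,"rz":-0.0215},{"grip":1,"x":0,"y":0,"z":0,"rx":0,"ry":0,"rz":-0.0215},{"grip":1,"x":0,"y":0,"z":0,"rx":0,"ry":0,"rz":-0.0215},{"grip":1,"x":0,"y":0,"z":0,"rx":0,"ry":0,"rz":-0.0215},{"grip":1,"x":0,"y":0,"z":0,"rx":0,"ry":0,"rz":-0.0215},{"grip":1,"x":0,"y":0,"z":0,"rx":0,"ry":0,"rz":-0.0215},{"grip":1,"x":0,"y":0,"z":0,"rx":0,"ry":0,"rz":-0.0215},{"grip":1,"x":0,"y":0,"z":0,"rx":0,"ry":0,"rz":-0.0215},{"grip":1,"x":0,"y":0,"z":0,"rx":0,"ry":0,"rz":-0.0135}]'
python3 -m handwheel '[{"grip":1,"x":0,"y":0,"z":0,"rx":0,"ry":0,"rz":0},{"grip":1,"x":0,"y":0,"z":0,"rx":0,"ry":0,"rz":0},{"grip":1,"x":0,"y":0,"z":0,"rx":0,"ry":0,"rz":0},{"grip":-1,"x":0,"y":0,"z":0,"rx":0,"ry":0,"rz":0},{"grip":-1,"x":0,"y":0,"z":0,"rx":0,"ry":0,"rz":0},{"grip":-1,"x":0,"y":0,"z":0,"rx":0,"ry":0,"rz":0},{"grip":-1,"x":0,"y":0,"z":0.2,"rx":0,"ry":0,"rz":0},{"grip":-1,"x":0,"y":0,"z":0.3,"rx":0,"ry":0,"rz":0},{"grip":-1,"x":0,"y":0,"z":0.3,"rx":0,"ry":0,"rz":0},{"grip":-1,"x":-0.2,"y":0.1,"z":0.2,"rx":0,"ry":0,"rz":0},{"grip":-1,"x":-0.3,"y":0.1,"z":0,"rx":0,"ry":0,"rz":0},{"grip":-1,"x":-0.3,"y":0.1,"z":0,"rx":0,"ry":0,"rz":0}]'
python3 -m handwheel '[{"grip":-1,"x":-0.3,"y":0.2,"z":0,"rx":0,"ry":0,"rz":0},{"grip":-1,"x":-0.3,"y":0.2,"z":0,"rx":0,"ry":0,"rz":0},{"grip":-1,"x":-0.2,"y":0.2,"z":0,"rx":0,"ry":0,"rz":0},{"grip":-1,"x":0,"y":0,"z":0,"rx":0,"ry":0,"rz":0},{"grip":-1,"x":0,"y":0,"z":0,"rx":0,"ry":0,"rz":0}]'
python3 - <<'E'
from h import *
tp=capture('top');sc=capture('scene')
x=cv2.resize(tp[80:250,215:445],None,fx=2.4,fy=2.4,interpolation=cv2.INTER_CUBIC);y=cv2.resize(sc[195:305,255:365],None,fx=2.2,fy=2.2,interpolation=cv2.INTER_CUBIC)
c=np.zeros((408,242,3),np.uint8);c[:242]=y;save('end',cv2.convertScaleAbs(np.hstack([x,c]),alpha=1.3))
E
```

```text
t: 54.0
position: [696.5, 81.9, 103.2]
tool_rot: [3.139, 0.112, -0.001]
force: [-5.2, 2.2, 8.3]
width: 0.138
grasp_force: 60.4
t: 55.2
position: [576.7, 126.2, 253.3]
tool_rot: [3.138, 0.118, 0.004]
force: [-0.3, 0.0, 1.0]
width: 1.0
grasp_force: 0.0
t: 55.7
position: [463.7, 212.1, 252.6]
tool_rot: [3.138, 0.122, 0.002]
force: [-0.5, -1.0, -0.4]
width: 0.998
grasp_force: 0.0
```

View pics/end.png

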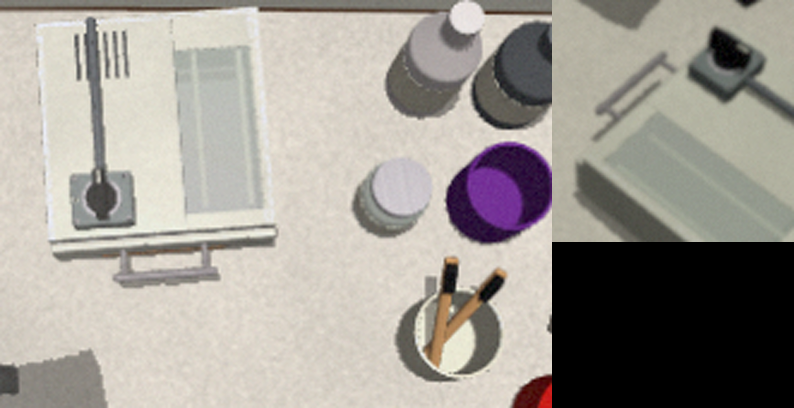

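The last view shows the drawer home, the isolator bar front to back with its stripe at (99,175) to the rear, and both brushes standing in the pot. Handing in.

```bash
python3 -c "
from station import bot
print(bot.hand_in())"
```

```text
the job is handed in; nothing more can be done
None
```

The job is handed in at about 56 s of robot time, and the last pictures show the isolator back on, the drawer home and both long brushes bristle end up in the upright pot; the one scrubbing brush was flat in the tray before I shut it, and the hand-in returned no verdict.

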